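Test both ends of a controller module on the inclined contact tester

TASK

Take the controller module lying on the bench and press its hooded end against the spring contact bar at the foot of the sloping tester bed, then turn it round and press its plain end against the bar the same way, the module lying flat along the bed and held still against the bar each time. Then set the module down, without dropping it, in the empty grey tray, and leave everything else alone.

Things in the scene. Friction and masses are not known exactly. Their poses are not given: they have to be found in the camera images.
- module: The module to test: ribbed bare aluminium housing, 120 (x) x 56 (y) x 48 mm tall, 0.3 to 0.55 kg, black end plates; a black connector hood (18 x 44 mm, 12 mm high, two brass sockets) on top of its +x end only. Stands on the bench, any heading. Origin: centre of underside, z up. Gripped across the width, fingertips 10 mm or more above its underside clear the tester's rails and tray walls.
- hood_end (a point): Bottom middle of the module's hooded end face (module +x end, 60 mm from its origin, at the height of the underside); axes as the module's.
- plain_end (a point): Bottom middle of the module's plain end face (module -x end, 60 mm from its origin, at the height of the underside); axes as the module's.
- tester: Fixed tester on a 240 x 130 mm base: a grey bed 100 mm wide sloping at 28 degrees, foot turned to the robot, with two guide rails (6 mm high, 66 mm apart inside, 80 mm outside, 15 to 155 mm up the slope from the bar). The bed ends 158 mm up the slope from the bar, 124 mm above the bench. Origin: centre of the base's underside; x level, the way the bed rises; z up.
- bar_face (a point): Middle of the black contact bar's face at the level of the bed surface (at rest 50 mm above the bench, tester x = -55 mm). Tilted axes: x up the slope along the bed, y across it, z square off the bed. The bar is 62 mm wide and stands 31 mm off the bed, its face square to the bed. The point moves with the bar, along its -x by the joint value.
- bar (a joint): Travel of the spring contact bar down the slope: 0 m out (rest), 0.015 m at its stop; needs about 6 N to start, 11 N at 6 mm, 17 N at the stop. The module's weight alone does not push it in.
- tray_empty: Fixed shallow grey tray, empty: outside 142 x 76 x 12 mm, walls 4 mm, floor 4 mm thick, so an inside of 134 x 68 mm, 8 mm deep. Origin: centre of the underside; x along its length, z up. It and its twin stand on the robot's right, either being the nearer one.
- tray_full: The same kind of tray, with an already tested module in it. Same origin and axes.
- done_module: An already tested module, same make, size and origin as module, standing in tray_full. Leave alone.
- screwdriver: Screwdriver lying on the bench beyond the work, about 200 mm long. Leave alone.
- spray: Upright can, 52 mm across, 150 mm tall, beyond the work. Origin: centre of its base. Leave alone.

How it is judged:
On the way, in this order (a step that is already met when the one before it is completed fails the run):
1. the module lies along the bed (within 6 degrees), bottom middle of its hooded end within 12 mm of the bar face point, pushing the bar in over 6 mm, held still (under 20 mm/s) for 0.4 s (value of joint bar above 0.006 m and distance between hood_end and bar_face below 0.012 m and angle between the z axis of module and the z axis of bar_face, either way round below 0.12 rad and linear speed of module below 0.02 m/s), for 0.4 s.
2. turned round, it lies along the bed (within 6 degrees), bottom middle of its plain end within 12 mm of the bar face point, pushing the bar in over 6 mm, held still (under 20 mm/s) for 0.4 s (value of joint bar above 0.006 m and distance between plain_end and bar_face below 0.012 m and angle between the z axis of module and the z axis of bar_face, either way round below 0.12 rad and linear speed of module below 0.02 m/s), for 0.4 s.
At the end, for the whole second after the job is handed in: The module stands flat on the floor of the tray that was empty (underside within 3 mm of the floor, tilt under 3 degrees, centres within 12 mm, along the tray, either end first), released, at rest; bar back out (within 2 mm); the other module still within 15 mm of its tray's centre (horizontal distance between module and tray_empty below 0.012 m and z of module in the frame of tray_empty below 0.007 m and angle between each of module, done_module's own z axis and vertical below 0.06 rad and angle between the x axis of module and the x axis of tray_empty, either way round below 0.2 rad and linear speed of module below 0.02 m/s and value of joint bar below 0.002 m and horizontal distance between done_module and tray_full below 0.015 m); the robot touches nothing.
It fails at once if the already tested module is shifted more than 15 mm (distance of done_module from where it was at the start of the episode above 0.015 m).
It fails at once if the screwdriver is shifted more than 20 mm (distance of screwdriver from where it was at the start of the episode above 0.02 m).
It fails at once if the can is shifted more than 20 mm or tipped (distance of spray from where it was at the start of the episode above 0.02 m or angle between spray's own z axis and vertical above 0.3 rad).
It fails at once if the bar is rammed: the module presses on it with more than 45 N (contact force between module and bar above 45 N).
It fails at once if the module is dropped or thrown: it moves faster than 0.7 m/s (a fall of about 25 mm) while out of the fingers (linear speed of module above 0.7 m/s and contact force between the fingers and module below 0.1 N).
It also fails if it takes over 67 s, if anything falls off the work surface, if the arm or the gripper's body presses on something with over 40 N, if the wrist force passes 120 N, or if a joint passes its speed limit or range.

ROBOT

A 7-joint arm with a two-finger parallel gripper is mounted at the origin on the work surface. World frame = base frame: x ahead of the robot, y to its left, z up, the work surface at z = 0. Lengths are in m, angles in rad, forces in N, time in s.
With the tool pointing down it reaches from about 0.4 to 0.925 m from the base axis. Payload 4.1 kg.
Tool frame: the origin (TCP) lies on the centre line of the jaws, within the pads' length; the fingertips stand finger_overhang ahead of it and the grasp point (between the pads) lies 3 mm ahead of it (finger_overhang is the distance from the TCP to the fingertips, in m); z points along the fingers, y is the direction in which the jaws open and shut (so a half turn about z gives the same grasp; the last joint's range is limited). The gripper opens to 85 mm and grips with 20 to 120 N. Pads are 22 mm wide; open, the fingers measure 114 mm over their backs; the gripper's body (76 mm by 85 mm) begins 54 mm behind the grasp point. The pads swing forward as they close: fully open they stand 13 mm farther back than shut.
Start: joints at [1.217, 0.398, 0.045, 1.537, -0.019, 1.207, -0.051], TCP at [0.164, -0.629, 0.253] pointing down, gripper open.
Joint ranges: [-2.82, 2.82], [-0.49, 2.23], [-1.37, 1.46], [0, 2.46], [-1.36, 4.5], [0.23, 2], [-2.94, 2.94]. Speed limits (rad/s): [2.57, 2.57, 3.14, 3.14, 3.14, 3.14, 3.14].

INTERFACE

Orientations are given as a 3x3 rotation matrix whose columns are the frame's x, y, z axes.
In Python, from cell import state, snapshot, camera_model, close_job, finger_overhang gives the robot as it stands.
- The arm moves only by the tool arm_command, never from a script. Its argument "motion" is a list that holds one entry, the list of rows, each a list of 5 numbers: the shift along the tool's x, y, z scaled (see below), then the turn about the tool's z scaled (see below), then the finger opening in mm, from 0 to 85.4. A call has 1 to 5 rows; each row is the pose to reach, as a shift and turn from the pose measured when the call began, along the tool's axes at that moment; what a row does not reach only later rows make up. The controller multiplies each number of a shift by 0.08 m and each number of a turn by 90 degrees. A row lasts 1/8 s, in which the tool goes at most 62.5 mm and 10.7 degrees, less where a joint would pass 70% of its speed; a pose out of reach is approached as far as the arm can. A call with a number of a shift or a turn outside -1 to 1 is refused whole. A call with a gripper value outside its range is refused whole. The fingers move at their own pace and stop on an object; "grip_force" is the grip in N (left out, the last holds). Time passes only in rows, so rows that repeat a pose let the fingers close. It gives the time, the measured TCP pose, the force and the opening at its end, in the units of the state.
- state(): the state, without advancing time (a new reading comes with each control period).
- snapshot(name): name is "side" or "top"; returns the picture (480x640x3 uint8, blue, green, red); there is no depth.
- camera_model(name): a dict with "intrinsics" (3x3 intrinsics, pixels), "rvec" (rotation vector, rad) and "tvec" (3), from world to camera coordinates, as OpenCV has them. Camera axes: x right, y down, z forward; pixel columns grow to the right and rows downward; lengths in m; the calibration is good to about 2 mm. A picture is of the moment at which its call begins. camera_model takes no time and is no camera call.
- close_job(): hands the job in, once; it reports no verdict.
The state is a dict: "time": time; "q": joint angles; "joint_vel": joint speeds; "effort": joint torques, N m; "eef_pos": TCP position; "tool_rot": TCP orientation; "force": force on the tool from outside, world axes, zero at the start; "torque": the same for the moment, N m; "grip_width": finger opening in m.
Only numpy, scipy, OpenCV 4.12 (cv2) and the standard library are available. Lean on these libraries where they do the work, as an engineer would, in place of code of your own. Each camera call takes 0.05 s, during which the arm holds its last target. There are 200 camera calls.

## Working session

There is one attempt and no reset: what is moved stays moved. The work goes in short steps, Python scripts to look and compute and a tool call to move; the robot and the scene stay as the last step left them, time stands still between calls to the robot, and variables do not carry over. Pictures are saved under pics/ and viewed, about 8 in all and at most 12, crops included, and the job is handed in when it is done.

Besides the shell and the picture viewer there is one more tool, called after "Emit:" by a JSON object that holds its "op" and its "data". arm_command: Moves the arm, as the interface text tells. Shifts and turns lie within -1 to 1; 1 stands for 0.08 m of shift or 90 degrees of turn. Its arguments: {"type":"object","properties":{"motion":{"type":"array"},"grip_force":{"type":"number"}},"required":["motion"]}

```bash
ls; mkdir -p pics; python3 - <<'E'
from cell import *
import cv2, numpy as np
for n in("top","side"):
    cv2.imwrite(f"pics/{n}0.png",snapshot(n)); m=camera_model(n)
    R=cv2.Rodrigues(np.array(m["rvec"]))[0]; print(n,np.round(m["intrinsics"],1).tolist(),(-R.T@np.array(m["tvec"]).ravel()).round(3),R.round(3).tolist())
s=state();print({k:np.round(v,3).tolist() for k,v in s.items()});print(finger_overhang)
E
```

```text
pics
top [[502.0, 0.0, 312.2], [0.0, 502.0, 245.3], [0.0, 0.0, 1.0]] [ 0.462 -0.042  1.189] [[-0.005, -1.0, -0.015], [-0.99, 0.007, -0.143], [0.143, 0.014, -0.99]]
side [[463.3, 0.0, 313.5], [0.0, 463.3, 234.0], [0.0, 0.0, 1.0]] [0.342 0.438 0.734] [[-0.901, -0.433, -0.018], [-0.324, 0.701, -0.635], [0.287, -0.567, -0.772]]
{'time': 0.1, 'q': [1.217, 0.399, 0.045, 1.538, -0.019, 1.207, -0.051], 'joint_vel': [0.001, -0.0, -0.0, -0.003, 0.001, -0.001, 0.002], 'effort': [0.003, -47.626, 1.37, -25.495, 0.012, 0.005, 0.0], 'eef_pos': [0.164, -0.628, 0.252], 'tool_rot': [[0.968, 0.252, -0.001], [0.252, -0.968, 0.002], [-0.0, -0.002, -1.0]], 'force': [0.105, 0.394, 0.605], 'torque': [0.064, -0.019, -0.033], 'grip_width': 0.086}
0.022
```

View pics/top0.png

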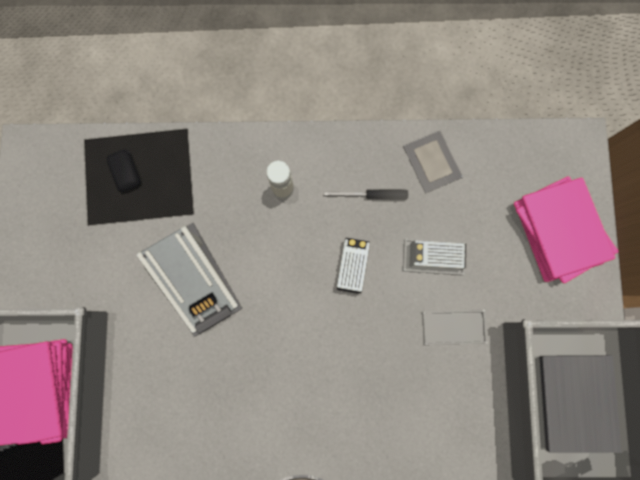

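View pics/side0.png

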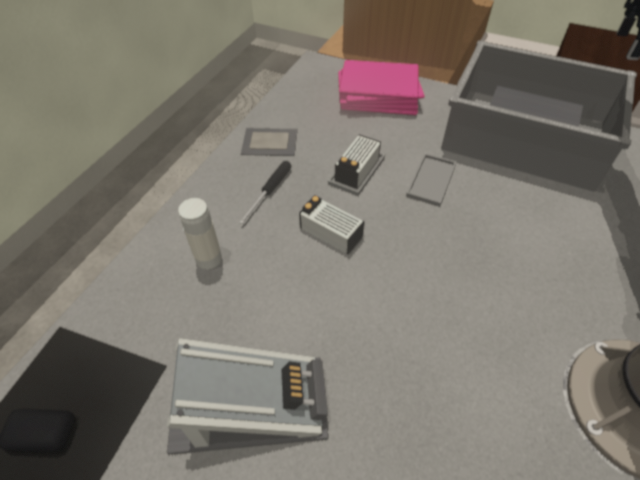

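The top view shows the tester at about (188,280), with its foot at the lower right near (213,318). The module is at (353,265) with its hood at the top. The full tray is at (435,256) and the empty tray at (454,328). The side view agrees. Next I'll enlarge both areas.

```bash
python3 - <<'E'
import cv2
t=cv2.imread("pics/top0.png")
def crop(im,x,y,w,h,k,n):
    c=cv2.resize(im[y:y+h,x:x+w],None,fx=k,fy=k,interpolation=cv2.INTER_CUBIC)
    for i in range(0,w,10): cv2.putText(c,str(x+i),(i*k,8),0,.3,(0,0,255),1); cv2.line(c,(i*k,10),(i*k,14),(0,0,255),1)
    for i in range(10,h,10): cv2.putText(c,str(y+i),(0,i*k+3),0,.3,(0,0,255),1); cv2.line(c,(20,i*k),(25,i*k),(0,0,255),1)
    cv2.imwrite(n,c)
crop(t,130,218,120,120,5,"pics/c1.png"); crop(t,332,230,160,120,5,"pics/c2.png")
E
```

```text
(no output)
```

View pics/c1.png

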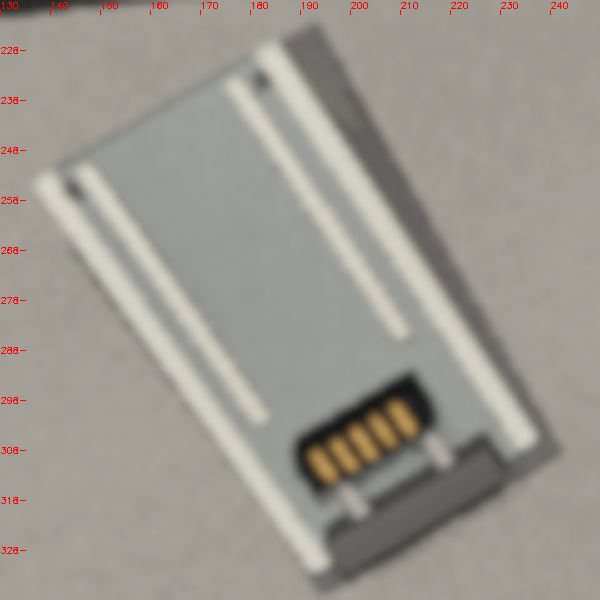

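View pics/c2.png

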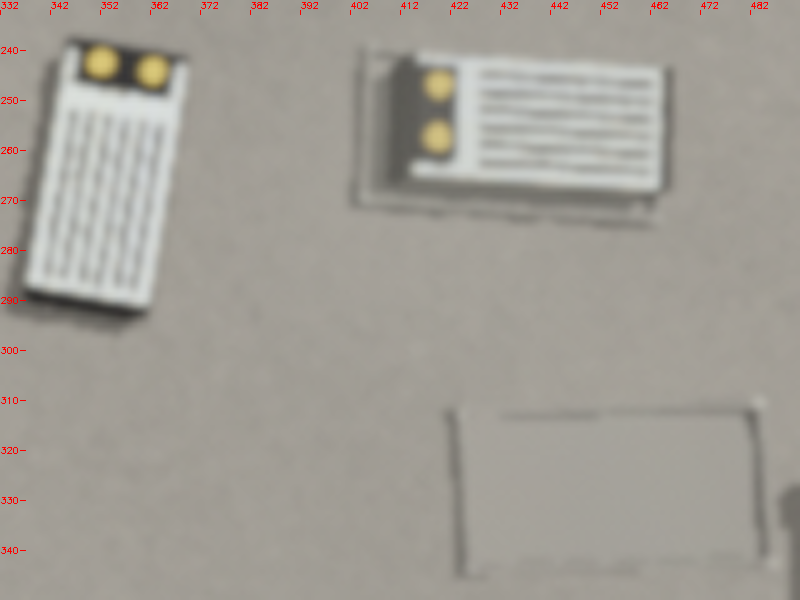

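The crops give clear corners. For the tester, the rail ends are at (147,251.6), (177,234.6), (182.4,301.6) and (210.6,285), and the bar face's bed edge runs from (189,306) to (212.4,293). I also have the module's housing corners and sockets, and the corners of the empty tray. I'll fit planar poses to these.

```bash
cat > h.py <<'E'
import numpy as np, cv2
from scipy.optimize import least_squares
from cell import *
M={n:camera_model(n) for n in("top","side")}
def proj(P,n="top"):
    m=M[n]; return cv2.projectPoints(np.array(P,float).reshape(-1,3),np.array(m["rvec"],float),np.array(m["tvec"],float),np.array(m["intrinsics"],float),None)[0][:,0]
def rz(a): return np.array([[np.cos(a),-np.sin(a),0],[np.sin(a),np.cos(a),0],[0,0,1]])
def fit(L,U,g):
    L=np.array(L,float);U=np.array(U,float)
    w=lambda p:L@rz(p[2]).T+[p[0],p[1],0]
    r=least_squares(lambda p:(proj(w(p))-U).ravel(),g,loss="soft_l1")
    print(r.x.round(4),np.degrees(r.x[2]).round(2),"res",(proj(w(r.x))-U).round(1).tolist()); return r.x
c,s=np.cos(np.radians(28)),np.sin(np.radians(28))
def bed(u,y,w): return [-.055+u*c-w*s,y,.05+u*s+w*c]
def tool(target_xyz,yaw):
    "rows numbers to reach from the present pose"
    S=state();R=np.array(S["tool_rot"]);d=R.T@(np.array(target_xyz)-S["eef_pos"])
    a=yaw-np.arctan2(R[1,0],R[0,0]); a=(a+np.pi)%(2*np.pi)-np.pi
    print("pos",np.round(S["eef_pos"],4),"yaw",np.degrees(np.arctan2(R[1,0],R[0,0])).round(1),"q7",round(S["q"][6],3),"shift/.08",np.round(d/.08,3),"turn",round(-a/(np.pi/2),3),"t",S["time"],"F",np.round(S["force"],1))
E
python3 - <<'E'
from h import *
te=fit([bed(.155,.0365,.006),bed(.155,-.0365,.006),bed(.015,.0365,.006),bed(.015,-.0365,.006),bed(0,.031,0),bed(0,-.031,0)],
 [[147,251.6],[177,234.6],[182.4,301.6],[210.6,285],[189,306],[212.4,293]],[.45,.25,.5])
mo=fit([[-.057,.028,.048],[-.057,-.028,.048],[.057,.028,.048],[.057,-.028,.048],[.051,.012,.06],[.051,-.012,.06]],
 [[337,288],[362,291],[345,239],[369.6,243],[352.2,242.6],[362.6,244.4]],[.45,-.1,0])
tr=fit([[.071,.038,.012],[.071,-.038,.012],[-.071,.038,.012],[-.071,-.038,.012]],[[424,345],[422,311.6],[486,342.4],[483,311]],[.3,-.35,1.57])
b=rz(te[2])@bed(0,0,0)+[te[0],te[1],0];print("bar",b.round(4))
tool([mo[0],mo[1],.05],mo[2])
E
```

```text
[0.5542 0.256  0.5264] 30.16 res [[0.0, -0.0], [-0.1, -0.1], [0.2, 1.0], [0.5, 1.0], [-0.6, -0.5], [-0.1, -1.5]]
[ 0.5799 -0.1194 -0.1731] -9.92 res [[0.3, 0.1], [-0.2, 1.2], [0.3, 0.1], [-0.2, 0.1], [-0.1, -0.6], [-0.1, -0.7]]
[ 0.4389 -0.3503  1.5961] 91.45 res [[-0.1, 0.1], [-0.1, 0.1], [-0.1, 0.8], [0.3, -1.2]]
bar [0.5066 0.2284 0.05  ]
pos [ 0.1637 -0.6285  0.2523] yaw 14.6 q7 -0.051 shift/.08 [ 6.639 -4.842  2.537] turn 0.272 t 0.1 F [0.1 0.4 0.6]
```

Fits are within about 1.5 px. The bar face point is at (0.507,0.228,0.050) with the slope heading 30.2°, the module is at (0.580,−0.119) heading −9.9°, and the tray is at (0.439,−0.350). The tool stays vertical, so the module will have to pivot in the pads when it meets the bed. I'm moving over the module now.

Emit:
{"op": "arm_command", "data": {"motion": [[[1, -0.73, 0, 0, 85], [1, -0.73, 0, 0, 85]]], "grip_force": 40}}

```text
time: 0.35
eef_pos: [0.2284, -0.5494, 0.2517]
tool_rot: [[0.967, 0.254, 0.0], [0.254, -0.967, 0.004], [0.001, -0.004, -1.0]]
force: [0.3, -0.3, 0.3]
grip_width: 0.085
```

Emit:
{"op": "arm_command", "data": {"motion": [[[1, -0.73, 0, 0, 85], [1, -0.73, 0, 0, 85]]]}}

```text
time: 0.6
eef_pos: [0.293, -0.4698, 0.2516]
tool_rot: [[0.966, 0.257, 0.0], [0.257, -0.966, 0.005], [0.002, -0.005, -1.0]]
force: [0.4, 0.3, -0.3]
grip_width: 0.0854
```

Emit:
{"op": "arm_command", "data": {"motion": [[[1, -0.73, 0, 0, 85], [1, -0.73, 0, 0, 85]]]}}

```text
time: 0.85
eef_pos: [0.3571, -0.3899, 0.2517]
tool_rot: [[0.966, 0.26, 0.001], [0.26, -0.966, 0.006], [0.002, -0.006, -1.0]]
force: [-0.2, -0.4, -0.2]
grip_width: 0.0849
```

Emit:
{"op": "arm_command", "data": {"motion": [[[1, -0.73, 0, 0, 85], [1, -0.73, 0, 0, 85]]]}}

```text
time: 1.1
eef_pos: [0.4208, -0.3097, 0.252]
tool_rot: [[0.965, 0.263, 0.001], [0.263, -0.965, 0.008], [0.003, -0.007, -1.0]]
force: [-0.3, 0.1, 0.2]
grip_width: 0.0847
```

Emit:
{"op": "arm_command", "data": {"motion": [[[1, -0.73, 0, 0, 85], [1, -0.73, 0, 0, 85]]]}}

```text
time: 1.35
eef_pos: [0.4841, -0.2292, 0.2525]
tool_rot: [[0.964, 0.266, 0.001], [0.266, -0.964, 0.009], [0.003, -0.008, -1.0]]
force: [0.3, -0.8, -0.5]
grip_width: 0.0849
```

```bash
python3 -c "
from h import *
tool([.5799,-.1194,.041],-.1731)"
```

```text
pos [ 0.4841 -0.2292  0.2525] yaw 15.4 q7 -0.983 shift/.08 [ 1.511 -0.984  2.656] turn 0.281 t 1.35 F [ 0.3 -0.8 -0.5]
```

Emit:
{"op": "arm_command", "data": {"motion": [[[0.75, -0.5, 0.9, 0.28, 85], [0.75, -0.5, 0.9, 0.28, 85], [0.75, -0.5, 0.9, 0.28, 85]]]}}

```text
time: 1.72
eef_pos: [0.5309, -0.17, 0.1777]
tool_rot: [[0.986, -0.167, -0.004], [-0.167, -0.986, 0.012], [-0.006, -0.011, -1.0]]
force: [-0.5, -0.2, 0.1]
grip_width: 0.085
```

```bash
python3 -c "
from h import *
tool([.5799,-.1194,.041],-.1731)"
```

```text
pos [ 0.5309 -0.17    0.1777] yaw -9.6 q7 -1.568 shift/.08 [ 0.509 -0.707  1.713] turn 0.003 t 1.725 F [-0.5 -0.2  0.1]
```

Emit:
{"op": "arm_command", "data": {"motion": [[[0.51, -0.705, 0.4, 0.003, 85], [0.51, -0.705, 0.9, 0.003, 85], [0.51, -0.705, 0.9, 0.003, 85]]]}}

```text
time: 2.1
eef_pos: [0.5775, -0.118, 0.102]
tool_rot: [[0.986, -0.169, -0.013], [-0.168, -0.986, 0.015], [-0.016, -0.012, -1.0]]
force: [-0.6, 0.5, 0.3]
grip_width: 0.085
```

```bash
python3 -c "
from h import *
tool([.5799,-.1194,.041],-.1731)
cv2.imwrite('pics/s1.png',cv2.resize(snapshot('side')[100:300,220:460],None,fx=3,fy=3))"
```

```text
pos [ 0.5775 -0.118   0.102 ] yaw -9.7 q7 -1.71 shift/.08 [0.044 0.022 0.762] turn 0.002 t 2.1 F [-0.6  0.5  0.3]
```

View pics/s1.png

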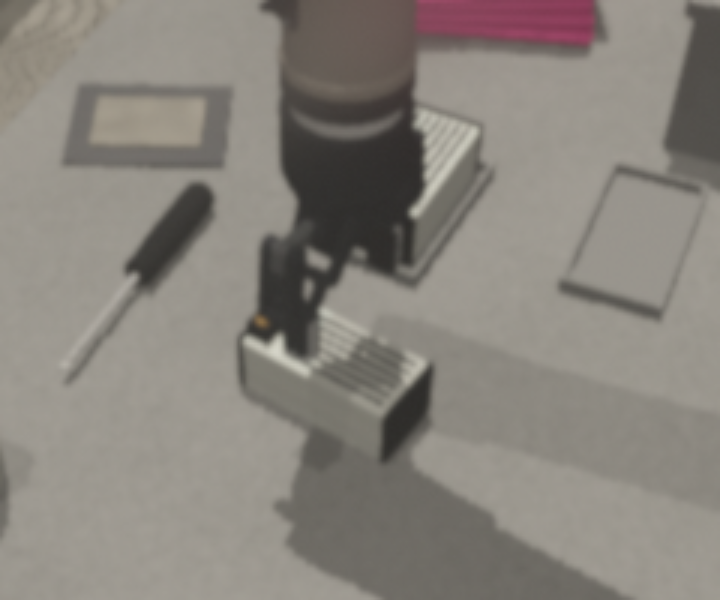

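The view shows the open fingers over the module, straddling it. Nothing else is near, so I'm descending to grip.

Emit:
{"op": "arm_command", "data": {"motion": [[[0.044, 0.022, 0.4, 0, 85], [0.044, 0.022, 0.76, 0, 85], [0.044, 0.022, 0.76, 0, 85]]]}}

```text
time: 2.52
eef_pos: [0.58, -0.1231, 0.0434]
tool_rot: [[0.985, -0.173, -0.012], [-0.173, -0.985, 0.012], [-0.013, -0.01, -1.0]]
force: [0.4, 0.3, 0.6]
grip_width: 0.0851
```

Emit:
{"op": "arm_command", "data": {"motion": [[[0, 0, 0, 0, 50], [0, 0, 0, 0, 50], [0, 0, 0, 0, 50], [0, 0, 0, 0, 50], [0, 0, 0, 0, 50]]], "grip_force": 40}}

```text
time: 3.15
eef_pos: [0.5818, -0.1231, 0.046]
tool_rot: [[0.985, -0.173, -0.008], [-0.173, -0.985, 0.012], [-0.009, -0.01, -1.0]]
force: [-0.4, 0.7, 6.9]
grip_width: 0.0553
```

```bash
python3 -c "
from h import *
tool([.5799,-.1194,.041],-.1731);print(state()['tool_rot'],state()['grip_width'])"
```

```text
pos [ 0.5818 -0.1231  0.046 ] yaw -10.0 q7 -1.729 shift/.08 [-0.03  -0.041  0.063] turn -0.001 t 3.15 F [-0.4  0.7  6.9]
[[ 0.98484764 -0.17325911 -0.00751042]
 [-0.17316559 -0.98482322  0.01170064]
 [-0.00942368 -0.01022281 -0.99990334]] 0.05534626195424196
```

```bash
python3 -c "
from h import *
import cell;print(cell.finger_overhang)
im=snapshot('side');cv2.imwrite('pics/s2.png',cv2.resize(im[150:270,270:390],None,fx=5,fy=5,interpolation=2))
R=np.array(state()['tool_rot']);p=np.array(state()['eef_pos'])
for y in(.0277,-.0277):
  for z in(-.01,0,.022):print(y,z,(proj(p+R@[0,y,z],'side')[0]-[270,150])*5)"
```

```text
0.022
0.0277 -0.01 [354.46011697 274.80210941]
0.0277 0 [353.82359041 292.02976634]
0.0277 0.022 [352.45924202 328.95599639]
-0.0277 -0.01 [275.47385713 360.03135236]
-0.0277 0 [275.48378363 377.08484238]
-0.0277 0.022 [275.50504291 413.607788  ]
```

View pics/s2.png

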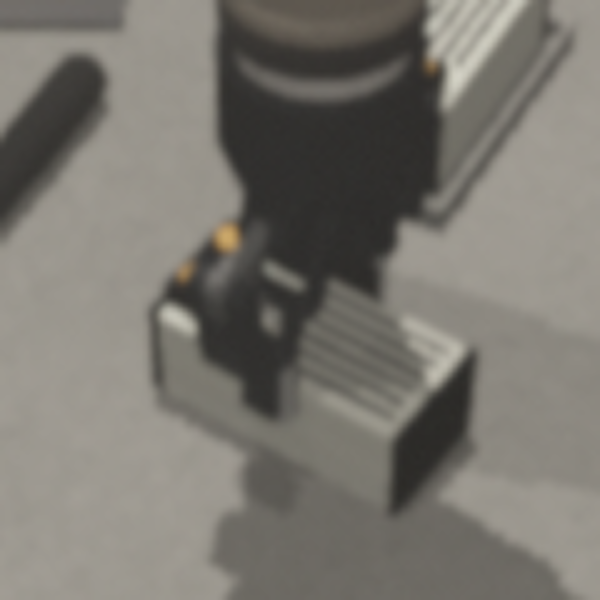

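The fingertips sit about 24 mm above the underside, roughly at mid-length, which suits pivoting. Now I lift and turn towards the tester.

Emit:
{"op": "arm_command", "data": {"motion": [[[0, 0, -0.7, 0, 50], [0, 0, -1, -0.59, 50], [0, 0, -1, -0.59, 50], [0, 0, -1, -0.59, 50], [0, 0, -1, -0.59, 50]]]}}

```text
time: 3.82
eef_pos: [0.5816, -0.1246, 0.1261]
tool_rot: [[0.836, 0.549, -0.008], [0.549, -0.835, 0.011], [-0.001, -0.014, -1.0]]
force: [0.2, 0.5, -4.6]
grip_width: 0.0553
```

Emit:
{"op": "arm_command", "data": {"motion": [[[0, 0, -1, -0.59, 50], [0, 0, -1, -0.59, 50], [0, 0, -1, -0.59, 50], [0, 0, -1, -0.59, 50], [0, 0, -1, -0.59, 50]]]}}

```text
time: 4.45
eef_pos: [0.5814, -0.126, 0.2061]
tool_rot: [[0.057, 0.998, -0.009], [0.998, -0.057, 0.01], [0.009, -0.01, -1.0]]
force: [-1.1, -0.1, -5.1]
grip_width: 0.0555
```

Emit:
{"op": "arm_command", "data": {"motion": [[[0.6, 0, -0.2, -0.59, 50], [1, 0, -0.2, -0.59, 50], [1, 0, -0.2, -0.59, 50], [1, 0, -0.2, -0.59, 50], [1, 0, -0.2, -0.59, 50]]]}}

```text
time: 5.08
eef_pos: [0.5853, -0.047, 0.2226]
tool_rot: [[-0.768, 0.64, -0.01], [0.64, 0.768, 0.008], [0.013, -0.0, -1.0]]
force: [0.7, 0.6, -4.1]
grip_width: 0.0552
```

```bash
python3 -c "
from h import *
tool([.5452,.2508,.22],np.radians(210.16));print(np.round(state()['tool_rot'],3).tolist(),state()['grip_width'])"
```

```text
pos [ 0.5853 -0.047   0.2226] yaw 140.2 q7 0.61 shift/.08 [2.768 2.538 0.068] turn -0.777 t 5.075 F [ 0.7  0.6 -4.1]
[[-0.768, 0.64, -0.01], [0.64, 0.768, 0.008], [0.013, -0.0, -1.0]] 0.055235601750704195
```

Emit:
{"op": "arm_command", "data": {"motion": [[[0.5, 0.46, 0, -0.59, 50], [1, 0.92, 0, -0.59, 50], [1, 0.92, 0, -0.59, 50], [1, 0.92, 0, -0.59, 50], [1, 0.92, 0, -0.59, 50]]]}}

```text
time: 5.7
eef_pos: [0.5704, 0.0598, 0.2234]
tool_rot: [[-0.972, -0.235, -0.011], [-0.235, 0.972, 0.006], [0.009, 0.008, -1.0]]
force: [0.6, 0.7, -4.2]
grip_width: 0.0549
```

```bash
python3 -c "
from h import *
tool([.5452,.2508,.22],np.radians(210.16))"
```

```text
pos [0.5704 0.0598 0.2234] yaw -166.4 q7 1.261 shift/.08 [-0.256  2.394  0.06 ] turn -0.184 t 5.7 F [ 0.6  0.7 -4.2]
```

Emit:
{"op": "arm_command", "data": {"motion": [[[-0.1, 1, 0, -0.184, 50], [-0.1, 1, 0, -0.184, 50], [-0.1, 1, 0, -0.184, 50]]]}}

```text
time: 6.08
eef_pos: [0.5584, 0.1407, 0.224]
tool_rot: [[-0.863, -0.505, -0.011], [-0.505, 0.863, 0.005], [0.007, 0.01, -1.0]]
force: [-0.2, -0.1, -4.2]
grip_width: 0.0549
```

Emit:
{"op": "arm_command", "data": {"motion": [[[-0.43, 1, 0, 0, 50], [-0.43, 1, 0, 0, 50], [-0.43, 1, 0, 0, 50]]]}}

```text
time: 6.45
eef_pos: [0.5471, 0.2281, 0.2247]
tool_rot: [[-0.862, -0.506, -0.011], [-0.506, 0.862, 0.005], [0.007, 0.01, -1.0]]
force: [-1.1, -0.7, -3.9]
grip_width: 0.055
```

```bash
python3 -c "
from h import *
tool([.5452,.2508,.19],np.radians(210.16));print(np.round(state()['tool_rot'],3).tolist())"
```

```text
pos [0.5471 0.2281 0.2247] yaw -149.6 q7 1.223 shift/.08 [-0.126  0.253  0.436] turn 0.003 t 6.45 F [-1.1 -0.7 -3.9]
[[-0.862, -0.506, -0.011], [-0.506, 0.862, 0.005], [0.007, 0.01, -1.0]]
```

Emit:
{"op": "arm_command", "data": {"motion": [[[-0.126, 0.253, 0.42, 0.003, 50], [-0.126, 0.253, 0.42, 0.003, 50], [-0.126, 0.253, 0.42, 0.003, 50]]]}}

```text
time: 6.82
eef_pos: [0.5464, 0.2485, 0.1913]
tool_rot: [[-0.866, -0.499, -0.01], [-0.499, 0.866, 0.003], [0.008, 0.008, -1.0]]
force: [0.2, -0.1, -3.6]
grip_width: 0.0557
```

```bash
python3 -c "
from h import *
tool([.5452,.2508,.1255],np.radians(210.16))
im=snapshot('side');cv2.imwrite('pics/s3.png',cv2.resize(im[280:470,140:360],None,fx=3,fy=3,interpolation=2))"
```

```text
pos [0.5464 0.2485 0.1913] yaw -150.0 q7 1.157 shift/.08 [-0.008  0.026  0.823] turn -0.002 t 6.825 F [ 0.2 -0.1 -3.6]
```

View pics/s3.png

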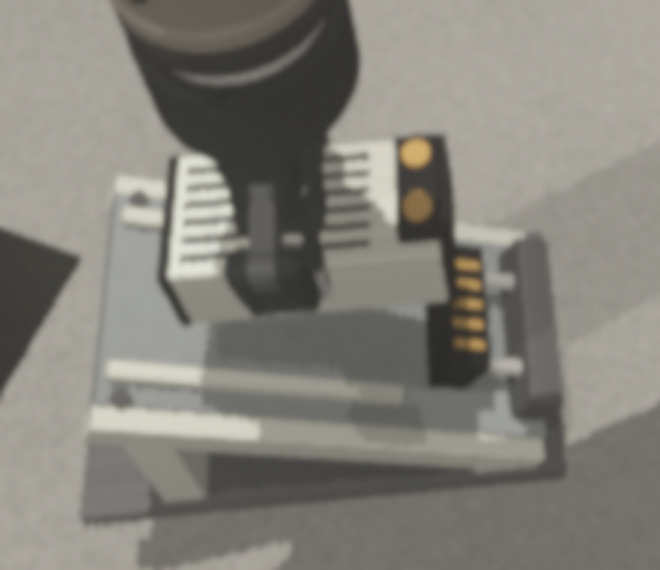

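The module is over the bed between the rails, hood towards the bar. Lowering so it pivots onto the slope.

Emit:
{"op": "arm_command", "data": {"motion": [[[0, 0.026, 0.4, 0, 50], [0, 0.026, 0.55, 0, 50], [0, 0.026, 0.65, 0, 50], [0, 0.026, 0.73, 0, 50], [0, 0.026, 0.78, 0, 50]]]}}

```text
time: 7.5
eef_pos: [0.5408, 0.2467, 0.1332]
tool_rot: [[-0.868, -0.497, -0.019], [-0.497, 0.868, -0.01], [0.022, 0.001, -1.0]]
force: [-23.4, -18.9, 45.9]
grip_width: 0.0551
```

```bash
python3 -c "
from h import *
tool([.5452,.2508,.1255],np.radians(210.16));print(state()['grip_width'],np.round(state()['tool_rot'],3).tolist())
im=snapshot('side');cv2.imwrite('pics/s4.png',cv2.resize(im[280:470,140:360],None,fx=3,fy=3,interpolation=2))"
```

```text
pos [0.5408 0.2467 0.1332] yaw -150.2 q7 1.103 shift/.08 [-0.076  0.017  0.095] turn -0.004 t 7.5 F [-23.4 -18.9  45.9]
0.055123513623671815 [[-0.868, -0.497, -0.019], [-0.497, 0.868, -0.01], [0.022, 0.001, -1.0]]
```

View pics/s4.png

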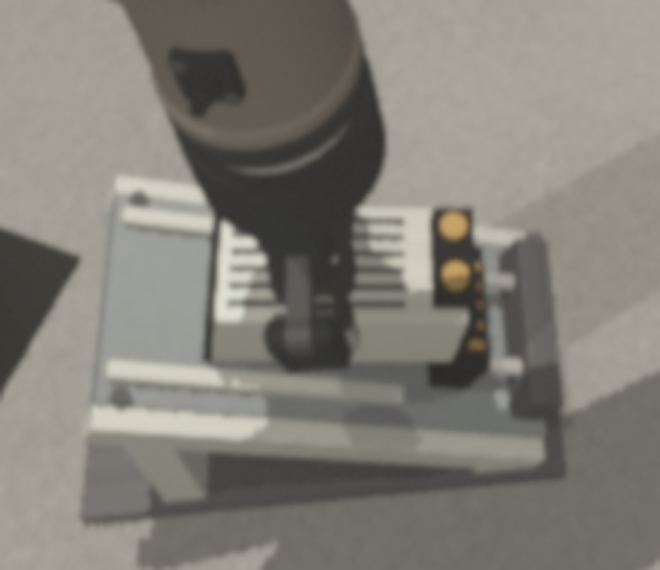

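```bash
cat >> h.py <<'E'
def pose6(L,U,n,hood_down,guess_u=.06):
    "fit in bed frame: u,v,w, yaw err, pitch err, roll err (deg) from tester pose"
    from scipy.spatial.transform import Rotation as Ro
    T=[.5542,.256,.5264]; B=rz(T[2])@np.array([[c,0,-s],[0,1,0],[s,0,c]]); o=rz(T[2])@bed(0,0,0)+[T[0],T[1],0]
    F=rz(np.pi) if hood_down else np.eye(3)
    L=np.array(L,float);U=np.array(U,float)
    f=lambda p:(L@F.T@Ro.from_euler("zyx",p[3:]).as_matrix().T+p[:3])@B.T+o
    r=least_squares(lambda p:(proj(f(p),n)-U).ravel(),[guess_u,0,0.005,0,0,0],loss="soft_l1",x_scale=[.01]*3+[.1]*3)
    print("uvw mm",(r.x[:3]*1e3).round(1),"yaw,pitch,roll",np.degrees(r.x[3:]).round(1),"res",r.fun.round(1).tolist())
E
python3 - <<'E'
from h import *
P=lambda x,y:[140+x/3,280+y/3]
pose6([[.051,.012,.06],[.051,-.012,.06],[-.06,.028,.048],[-.06,.028,0],[.06,.028,.048],[.06,.028,0],[-.06,-.028,.048]],
 [P(455,275),P(453,226),P(213,322),P(208,360),P(472,308),P(460,362),P(218,210)],"side",True)
E
```

```text
uvw mm [72.1 13.  48.8] yaw,pitch,roll [-19.3 -23.8 130.1] res [-0.5, -0.4, -0.6, 0.2, 4.3, -0.6, -2.7, 1.6, -0.3, 2.3, 1.2, -0.8, 0.5, -0.5]
```

```bash
python3 - <<'E'
from h import *
P=lambda x,y:[140+x/3,280+y/3]
pose6([[.051,-.012,.06],[.051,.012,.06],[-.06,-.028,.048],[-.06,-.028,0],[.06,-.028,.048],[.06,-.028,0],[-.06,.028,.048]],
 [P(455,275),P(453,226),P(213,322),P(208,360),P(472,308),P(460,362),P(218,210)],"side",True)
E
```

```text
uvw mm [ 44.  -12.8 -14.3] yaw,pitch,roll [-0.4 16.6  2.9] res [0.1, -0.6, -0.2, 0.2, -0.4, -0.5, 0.8, 1.4, 0.3, 2.9, -0.5, -0.9, 0.0, -0.4]
```

The image fit shows the module still about 10–16° shallower than the bed, because the pads resist pivoting at 40 N. I'll ease the grip to 20 N and keep lowering slowly.

Emit:
{"op": "arm_command", "data": {"motion": [[[0, 0, 0, 0, 50], [0, 0, 0.02, 0, 50], [-0.02, 0, 0.06, 0, 50], [-0.03, 0, 0.1, 0, 50], [-0.03, 0, 0.12, 0, 50]]], "grip_force": 20}}

```text
time: 8.18
eef_pos: [0.5418, 0.2466, 0.133]
tool_rot: [[-0.869, -0.494, -0.02], [-0.494, 0.869, -0.02], [0.028, -0.007, -1.0]]
force: [-21.3, -19.4, 63.5]
grip_width: 0.0552
```

```bash
cat >> h.py <<'E'
def wb():
    S=state();p=np.array(S["eef_pos"])+np.array(S["tool_rot"])@[0,0,.003]-[.5542,.256,0];q=rz(-.5264)@p
    a,b=q[0]+.055,q[2]-.05; print("grasp u,v,w mm",np.round([(a*c+b*s)*1e3,q[1]*1e3,(b*c-a*s)*1e3],1),"F tester",np.round(rz(-.5264)@S["force"],1),"M tester",np.round(rz(-.5264)@S["torque"],2),"t",S["time"],"g",round(S["grip_width"],4))
E
python3 -c "
from h import *
wb()"
```

```text
grasp u,v,w mm [72.4 -1.9 52.2] F tester [-28.2  -6.1  63.5] M tester [-1.18  5.88 -0.45] t 8.175 g 0.0552
```

```bash
python3 - <<'E'
from h import *
W=lambda u,v,w:rz(.5264)@bed(u,v,w)+[.5542,.256,0]
for n,p in dict(bar_near_bed=(0,.031,0),bar_near_top=(0,.031,.031),bar_far_bed=(0,-.031,0),bar_far_top=(0,-.031,.031),railN_hi=(.155,.0365,.006),railN_lo=(.015,.0365,.006),hoodcorner_on_top=(0.0,.028,.031),hc_calc=(.008,.028,.02),uphill_near=(.125,.028,0)).items():
    q=proj(W(*p),"side")[0]; print(n,((q-[140,280])*3).round(0),"top-c1",((proj(W(*p))[0]-[130,218])*5).round(0))
E
```

```text
bar_near_bed [432. 393.] top-c1 [292. 437.]
bar_near_top [459. 371.] top-c1 [291. 465.]
bar_far_bed [427. 271.] top-c1 [412. 368.]
bar_far_top [452. 246.] top-c1 [414. 393.]
railN_hi [113. 371.] top-c1 [ 85. 168.]
railN_lo [408. 398.] top-c1 [263. 423.]
hoodcorner_on_top [458. 364.] top-c1 [297. 461.]
hc_calc [433. 371.] top-c1 [288. 437.]
uphill_near [178. 363.] top-c1 [143. 210.]
```

Projected into the picture, the hooded end's lower corner is resting on top of the bar at (460,362). The module slipped about 7 mm downhill in the grip. I'll lift, move 20 mm up the slope and lower again.

Emit:
{"op": "arm_command", "data": {"motion": [[[0, 0, -0.15, 0, 50], [-0.12, 0, -0.35, 0, 50], [-0.28, -0.02, -0.35, 0, 50], [-0.28, -0.02, -0.35, 0, 50]]], "grip_force": 25}}

```text
time: 8.68
eef_pos: [0.5636, 0.2566, 0.1593]
tool_rot: [[-0.87, -0.493, -0.021], [-0.493, 0.87, -0.02], [0.028, -0.007, -1.0]]
force: [0.7, 0.2, -4.5]
grip_width: 0.0552
```

```bash
python3 -c "
from h import *
wb();tool([.5542+.0044*.8646,.256+.0044*.5025,.127],np.radians(210.16));print(np.round(state()['tool_rot'],3).tolist())"
```

```text
grasp u,v,w mm [105.8  -4.2  64.2] F tester [ 0.7 -0.2 -4.5] M tester [ 0.03  0.   -0.01] t 8.675 g 0.0552
pos [0.5636 0.2566 0.1593] yaw -150.4 q7 1.123 shift/.08 [0.039 0.055 0.405] turn -0.007 t 8.675 F [ 0.7  0.2 -4.5]
[[-0.87, -0.493, -0.021], [-0.493, 0.87, -0.02], [0.028, -0.007, -1.0]]
```

Emit:
{"op": "arm_command", "data": {"motion": [[[0.03, 0.05, 0.1, 0, 50], [0.03, 0.05, 0.2, 0, 50], [0.03, 0.05, 0.28, 0, 50], [0.03, 0.05, 0.35, 0, 50], [0.03, 0.05, 0.39, 0, 50]]], "grip_force": 25}}

```text
time: 9.3
eef_pos: [0.5543, 0.2564, 0.1274]
tool_rot: [[-0.868, -0.495, -0.03], [-0.494, 0.869, -0.027], [0.039, -0.009, -0.999]]
force: [-10.7, -7.7, 7.3]
grip_width: 0.0552
```

```bash
python3 -c "
from h import *
wb()
im=snapshot('side');cv2.imwrite('pics/s5.png',cv2.resize(im[280:470,140:360],None,fx=3,fy=3,interpolation=2))"
```

```text
grasp u,v,w mm [83.7  0.3 39.8] F tester [-13.1  -1.3   7.3] M tester [0.17 2.11 0.25] t 9.3 g 0.0552
```

View pics/s5.png

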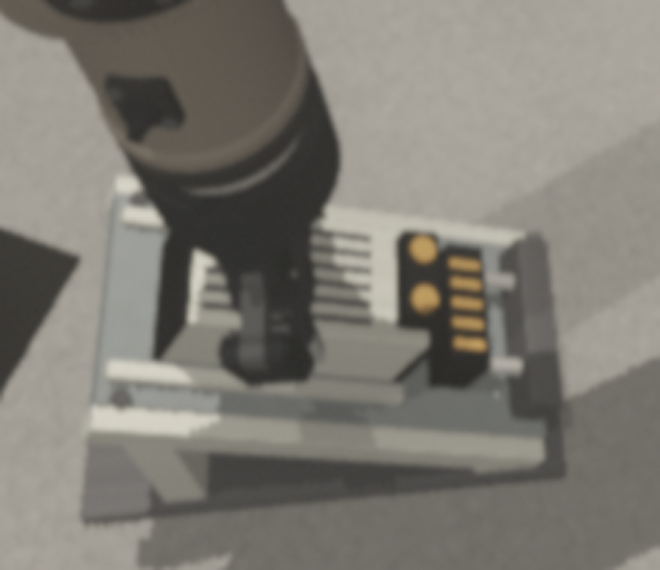

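The module now lies flat between the rails, with its hood end about 20 mm short of the bar. Sliding it down the slope.

```bash
cat >> h.py <<'E'
def slide(L,press=0,lat=0):
    R=np.array(state()["tool_rot"]);d=rz(.5264)@[-L*c+press*s,lat,-L*s-press*c]; print("slide",L,(R.T@d/.08).round(3))
E
python3 -c "
from h import *
slide(.018);slide(.018,.002);slide(.028,.002)"
```

```text
slide 0.018 [ 0.194 -0.001  0.113]
slide 0.018 [ 0.182 -0.001  0.135]
slide 0.028 [ 0.29  -0.001  0.198]
```

Emit:
{"op": "arm_command", "data": {"motion": [[[0.05, 0, 0.035, 0, 50], [0.1, 0, 0.07, 0, 50], [0.15, 0, 0.1, 0, 50], [0.19, 0, 0.13, 0, 50], [0.19, 0, 0.13, 0, 50]]], "grip_force": 30}}

```text
time: 9.98
eef_pos: [0.5422, 0.2505, 0.119]
tool_rot: [[-0.868, -0.496, -0.025], [-0.495, 0.869, -0.023], [0.033, -0.007, -0.999]]
force: [0.5, 1.3, 7.6]
grip_width: 0.0551
```

```bash
python3 -c "
from h import *
wb();slide(.01,.002)"
```

```text
grasp u,v,w mm [67.9  1.2 38.7] F tester [1.1 0.9 7.6] M tester [ 0.29 -0.57  0.14] t 9.975 g 0.0551
slide 0.01 [ 0.096 -0.     0.084]
```

Emit:
{"op": "arm_command", "data": {"motion": [[[0.05, 0, 0.035, 0, 50], [0.1, 0, 0.07, 0, 50], [0.12, 0, 0.085, 0, 50], [0.12, 0, 0.085, 0, 50]]]}}

```text
time: 10.48
eef_pos: [0.5389, 0.2486, 0.1171]
tool_rot: [[-0.868, -0.496, -0.013], [-0.496, 0.868, -0.017], [0.019, -0.008, -1.0]]
force: [5.8, 1.6, 14.3]
grip_width: 0.0548
```

```bash
python3 -c "
from h import *
wb();slide(.01,.002)"
```

```text
grasp u,v,w mm [63.7  1.3 38.7] F tester [ 5.8 -1.5 14.3] M tester [-0.27 -0.82  0.29] t 10.475 g 0.0548
slide 0.01 [ 0.097 -0.     0.083]
```

Emit:
{"op": "arm_command", "data": {"motion": [[[0.08, 0, 0.05, 0, 50], [0.16, 0, 0.1, 0, 50], [0.22, 0, 0.14, 0, 50], [0.22, 0, 0.14, 0, 50], [0.22, 0, 0.14, 0, 50]]]}}

```text
time: 11.1
eef_pos: [0.5314, 0.2444, 0.1125]
tool_rot: [[-0.868, -0.497, 0.005], [-0.497, 0.868, -0.007], [-0.001, -0.009, -1.0]]
force: [8.7, 3.5, 19.6]
grip_width: 0.0551
```

```bash
python3 -c "
from h import *
wb();slide(.01,.002)
im=snapshot('side');cv2.imwrite('pics/s6.png',cv2.resize(im[330:430,180:340],None,fx=5,fy=5,interpolation=2))"
```

```text
grasp u,v,w mm [54.   1.5 38.7] F tester [ 9.3 -1.3 19.6] M tester [-0.45 -1.35  0.42] t 11.1 g 0.0551
slide 0.01 [0.099 0.    0.081]
```

View pics/s6.png

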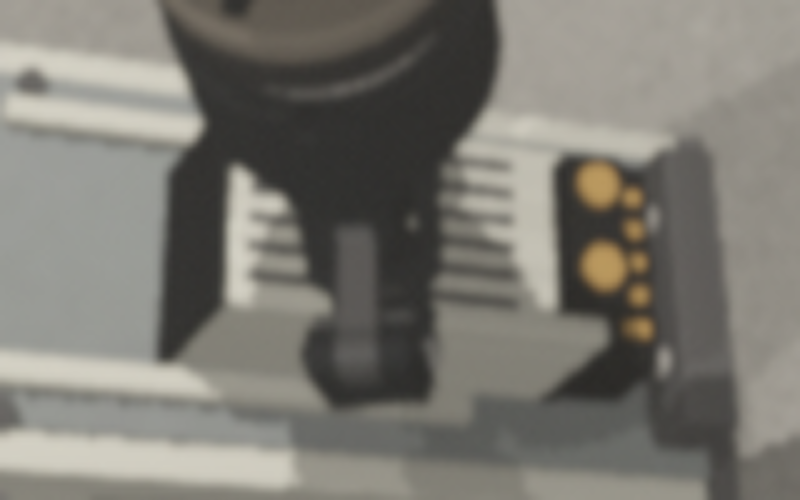

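The bar is clearly pushed in and the module sits flat between the rails. Holding the push steady.

Emit:
{"op": "arm_command", "data": {"motion": [[[0.12, 0, 0.09, 0, 50], [0.12, 0, 0.09, 0, 50], [0.12, 0, 0.09, 0, 50], [0.12, 0, 0.09, 0, 50], [0.12, 0, 0.09, 0, 50]]]}}

```text
time: 11.78
eef_pos: [0.5313, 0.2446, 0.1122]
tool_rot: [[-0.867, -0.497, 0.024], [-0.497, 0.868, 0.003], [-0.022, -0.009, -1.0]]
force: [8.6, 1.3, 22.2]
grip_width: 0.0548
```

```bash
python3 -c "
from h import *
wb()
im=snapshot('side');cv2.imwrite('pics/h1.png',im)"
```

```text
grasp u,v,w mm [53.9  1.6 38.4] F tester [ 8.1 -3.2 22.2] M tester [-0.33 -1.37  0.31] t 11.775 g 0.0548
```

Emit:
{"op": "arm_command", "data": {"motion": [[[0.12, 0, 0.09, 0, 50], [0.12, 0, 0.09, 0, 50], [0.12, 0, 0.09, 0, 50], [0.12, 0, 0.09, 0, 50], [0.12, 0, 0.09, 0, 50]]]}}

```text
time: 12.45
eef_pos: [0.5314, 0.2446, 0.1119]
tool_rot: [[-0.867, -0.497, 0.042], [-0.497, 0.868, 0.012], [-0.043, -0.01, -0.999]]
force: [7.6, 1.5, 24.5]
grip_width: 0.0551
```

```bash
python3 -c "
from h import *
wb()
im=snapshot('side');cv2.imwrite('pics/h2.png',im)
P=lambda x,y:[180+x/5,330+y/5]
pose6([[.051,-.012,.06],[.051,.012,.06],[-.06,-.028,0],[.06,-.028,.048],[-.06,-.028,.048],[-.06,.028,.048]],[P(604,267),P(598,185),P(163,362),P(610,318),P(226,308),P(172,175)],'side',True)
print(cv2.absdiff(cv2.imread('pics/h1.png'),im).mean())"
```

```text
grasp u,v,w mm [53.9  1.6 38.1] F tester [ 7.4 -2.5 24.5] M tester [-0.39 -1.17  0.28] t 12.45 g 0.0551
uvw mm [ 39.9 -13.6 -26.7] yaw,pitch,roll [ 3.6 -1.4 -3.8] res [-0.8, -0.9, -1.0, -0.5, 0.4, 0.4, 0.6, 2.7, -0.6, 1.2, 10.3, -12.0]
2.4213758680555557
```

The grasp point stayed at u = 53.9 mm for 1.3 s, with about 17 N along the slope. The bar edge moved about 11 mm in the picture, so test 1 looks done. I'll back off, lift and take the module to free bench to level it.

Emit:
{"op": "arm_command", "data": {"motion": [[[-0.15, 0, -0.08, 0, 50], [-0.3, 0, -0.2, 0, 50], [-0.3, 0, -0.7, 0, 50], [-0.3, 0, -1, 0, 50]]], "grip_force": 40}}

```text
time: 13.0
eef_pos: [0.5481, 0.2554, 0.1931]
tool_rot: [[-0.867, -0.498, 0.04], [-0.497, 0.867, 0.012], [-0.041, -0.01, -0.999]]
force: [1.2, 0.8, -4.0]
grip_width: 0.0551
```

Emit:
{"op": "arm_command", "data": {"motion": [[[0, 0, -0.7, 0, 50], [0.5, -0.5, -0.75, 0.1, 50], [0.95, -0.95, -0.75, 0.45, 50], [0.95, -0.95, -0.75, 0.45, 50], [0.95, -0.95, -0.75, 0.45, 50]]]}}

```text
time: 13.62
eef_pos: [0.5166, 0.1492, 0.2499]
tool_rot: [[-0.981, 0.193, 0.038], [0.193, 0.981, 0.01], [-0.036, 0.017, -0.999]]
force: [-0.0, 1.1, -4.3]
grip_width: 0.0555
```

```bash
python3 -c "
from h import *
wb();tool([.5,.05,.1],np.radians(100));print(np.round(state()['tool_rot'],3).tolist())"
```

```text
grasp u,v,w mm [ 65.  -73.5 188.4] F tester [ 0.5  1.  -4.3] M tester [ 0.07  0.03 -0.05] t 13.625 g 0.0555
pos [0.5166 0.1492 0.2499] yaw 168.9 q7 0.742 shift/.08 [ 0.03  -1.289  1.852] turn 0.765 t 13.625 F [-0.   1.1 -4.3]
[[-0.981, 0.193, 0.038], [0.193, 0.981, 0.01], [-0.036, 0.017, -0.999]]
```

Emit:
{"op": "arm_command", "data": {"motion": [[[0, -0.5, 0.3, 0.12, 50], [0, -1, 0.8, 0.59, 50], [0, -1, 1, 0.59, 50], [0, -1, 1, 0.59, 50], [0, -1, 1, 0.59, 50]]]}}

```text
time: 14.25
eef_pos: [0.5027, 0.0712, 0.1675]
tool_rot: [[-0.429, 0.902, 0.035], [0.903, 0.429, 0.01], [-0.006, 0.036, -0.999]]
force: [-0.2, 0.0, -4.1]
grip_width: 0.0549
```

Emit:
{"op": "arm_command", "data": {"motion": [[[0, 0, 0.5, 0, 50], [0, 0, 0.95, 0, 50], [0, 0, 0.95, 0, 50]]]}}

```text
time: 14.62
eef_pos: [0.5019, 0.0713, 0.0887]
tool_rot: [[-0.43, 0.902, 0.027], [0.903, 0.43, 0.009], [-0.004, 0.028, -1.0]]
force: [-1.7, -0.6, -4.2]
grip_width: 0.0552
```

```bash
python3 -c "
from h import *
tool([.5,.05,.042],np.radians(100));print(np.round(state()['tool_rot'],3).tolist())"
```

```text
pos [0.5019 0.0713 0.0887] yaw 115.5 q7 -0.131 shift/.08 [-0.228 -0.152  0.58 ] turn 0.172 t 14.625 F [-1.7 -0.6 -4.2]
[[-0.43, 0.902, 0.027], [0.903, 0.43, 0.009], [-0.004, 0.028, -1.0]]
```

Emit:
{"op": "arm_command", "data": {"motion": [[[-0.35, 0, 0, 0, 50], [-0.35, 0, 0.1, 0, 50], [-0.35, 0, 0.2, 0, 50], [-0.35, 0, 0.28, 0, 50], [-0.35, 0, 0.36, 0, 50]]], "grip_force": 25}}

```text
time: 15.25
eef_pos: [0.5172, 0.0437, 0.0626]
tool_rot: [[-0.431, 0.902, 0.03], [0.902, 0.431, 0.002], [-0.011, 0.028, -1.0]]
force: [-0.2, -13.4, 21.2]
grip_width: 0.0551
```

Emit:
{"op": "arm_command", "data": {"motion": [[[0, 0, 0.08, 0, 50], [0, 0, 0.14, 0, 50], [0, 0, 0.2, 0, 50], [0, 0, 0.25, 0, 50], [0, 0, 0.25, 0, 50]]]}}

```text
time: 15.88
eef_pos: [0.5227, 0.0424, 0.0455]
tool_rot: [[-0.43, 0.902, 0.039], [0.903, 0.43, 0.0], [-0.017, 0.035, -0.999]]
force: [3.7, -5.8, 8.7]
grip_width: 0.0554
```

```bash
python3 -c "
from h import *
tool([.5,.05,.042],np.radians(100));print(np.round(state()['tool_rot'],3).tolist())"
```

```text
pos [0.5227 0.0424 0.0455] yaw 115.5 q7 -0.145 shift/.08 [ 0.208 -0.217  0.033] turn 0.172 t 15.875 F [ 3.7 -5.8  8.7]
[[-0.43, 0.902, 0.039], [0.903, 0.43, 0.0], [-0.017, 0.035, -0.999]]
```

Emit:
{"op": "arm_command", "data": {"motion": [[[0, 0, 0.04, 0, 50], [0, 0, 0.08, 0, 50], [0, 0, 0.1, 0, 50]]], "grip_force": 20}}

```text
time: 16.25
eef_pos: [0.5252, 0.0407, 0.0404]
tool_rot: [[-0.43, 0.902, 0.042], [0.903, 0.43, -0.005], [-0.022, 0.036, -0.999]]
force: [-3.8, -6.6, 29.1]
grip_width: 0.0551
```

Emit:
{"op": "arm_command", "data": {"motion": [[[0, 0, 0, 0, 62], [0, 0, 0, 0, 70], [0, 0, 0, 0, 85], [0, 0, 0, 0, 85]]]}}

```text
time: 16.75
eef_pos: [0.525, 0.041, 0.0402]
tool_rot: [[-0.43, 0.902, 0.041], [0.902, 0.431, -0.005], [-0.022, 0.035, -0.999]]
force: [0.0, 0.7, 0.8]
grip_width: 0.0847
```

```bash
python3 -c "
from h import *
tool([.5,.05,.042],np.radians(100));print(np.round(state()['tool_rot'],3).tolist())
im=snapshot('side');cv2.imwrite('pics/s7.png',cv2.resize(im[180:340,180:400],None,fx=3.6,fy=3.6,interpolation=2))"
```

```text
pos [0.525  0.041  0.0402] yaw 115.5 q7 -0.156 shift/.08 [ 0.235 -0.232 -0.036] turn 0.172 t 16.75 F [0.  0.7 0.8]
[[-0.43, 0.902, 0.041], [0.902, 0.431, -0.005], [-0.022, 0.035, -0.999]]
```

View pics/s7.png

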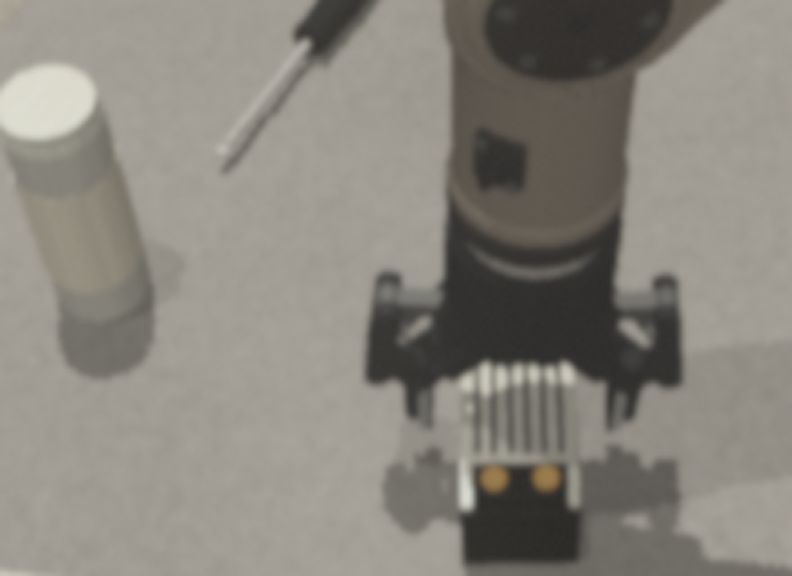

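The module is flat on the bench with its hood towards the camera. Sockets are at (494,478) and (546,478), and the lower hood corners at (465,563) and (578,562). I'll work out where it sits relative to the TCP.

```bash
python3 - <<'E'
from h import *
U=np.array([[465,563],[578,562],[494,478],[546,478],[461,508],[579,508]])/3.6+180
L=np.array([[.06,-.028,0],[.06,.028,0],[.051,-.012,.06],[.051,.012,.06],[.06,-.028,.048],[.06,.028,.048]])
w=lambda p:L@rz(p[2]).T+[p[0],p[1],0]
r=least_squares(lambda p:(proj(w(p),"side")-U).ravel(),[.525,.04,2],loss="soft_l1");m=r.x
print(m.round(4),np.degrees(m[2]).round(1),r.fun.round(1).tolist())
S=state();R=np.array(S["tool_rot"]);g=np.array(S["eef_pos"])+R@[0,0,.003]
print("grasp in module",(rz(-m[2])@(g-[m[0],m[1],0])).round(4))
tool([m[0],m[1],.042],m[2])
E
```

```text
[0.5247 0.0421 2.0129] 115.3 [-0.7, -1.3, 0.1, -1.1, 0.1, 0.4, 0.1, 0.3, -0.3, 0.5, 0.6, 0.4]
grasp in module [-0.0012  0.0001  0.0372]
pos [0.525  0.041  0.0402] yaw 115.5 q7 -0.156 shift/.08 [ 0.014  0.004 -0.023] turn 0.002 t 16.8 F [ 0.5  0.2 -0.2]
```

The grip is within 1.2 mm of the module's centre. Measured in the pictures, the bar travelled 10–11 mm in test 1. I'll re-grip, lift, finish the turn and go back to the tester.

Emit:
{"op": "arm_command", "data": {"motion": [[[0.01, 0, 0, 0, 50], [0.01, 0, 0, 0, 50], [0.01, 0, 0, 0, 50], [0.01, 0, 0, 0, 50], [0.01, 0, 0, 0, 50]]], "grip_force": 40}}

```text
time: 17.42
eef_pos: [0.5248, 0.042, 0.0405]
tool_rot: [[-0.43, 0.902, 0.042], [0.902, 0.431, -0.005], [-0.022, 0.036, -0.999]]
force: [-0.4, 0.4, 5.6]
grip_width: 0.0555
```

Emit:
{"op": "arm_command", "data": {"motion": [[[0, 0, -0.6, 0, 50], [0, 0, -1, 0.3, 50], [0, 0, -1, 0.47, 50], [0, 0, -1, 0.47, 50], [0, 0, -1, 0.47, 50]]]}}

```text
time: 18.05
eef_pos: [0.5202, 0.0418, 0.1193]
tool_rot: [[0.295, 0.955, 0.039], [0.956, -0.295, -0.005], [0.007, 0.039, -0.999]]
force: [0.4, -0.2, -4.8]
grip_width: 0.0553
```

Emit:
{"op": "arm_command", "data": {"motion": [[[0, 0, -1, 0.47, 50], [0, 0, -1, 0.47, 50], [0, 0, -1, 0.47, 50], [0, 0, -1, 0.47, 50], [0, 0, -1, 0.47, 50]]]}}

```text
time: 18.68
eef_pos: [0.516, 0.0418, 0.198]
tool_rot: [[0.859, 0.51, 0.037], [0.51, -0.86, -0.006], [0.029, 0.024, -0.999]]
force: [-0.7, -0.1, -4.3]
grip_width: 0.0552
```

```bash
python3 -c "
from h import *
wb();tool([.5577,.258,.19],np.radians(30.16));print(np.round(state()['tool_rot'],3).tolist())"
```

```text
grasp u,v,w mm [  -7.5 -166.   168.2] F tester [-0.6  0.2 -4.3] M tester [ 0.07  0.05 -0.03] t 18.675 g 0.0552
pos [0.516  0.0418 0.198 ] yaw 30.7 q7 -1.337 shift/.08 [ 1.825 -2.06   0.104] turn 0.006 t 18.675 F [-0.7 -0.1 -4.3]
[[0.859, 0.51, 0.037], [0.51, -0.86, -0.006], [0.029, 0.024, -0.999]]
```

Emit:
{"op": "arm_command", "data": {"motion": [[[0.9, -1, 0, 0.006, 50], [0.9, -1, 0, 0.006, 50], [0.9, -1, 0, 0.006, 50]]]}}

```text
time: 19.05
eef_pos: [0.5363, 0.1528, 0.1978]
tool_rot: [[0.859, 0.511, 0.036], [0.512, -0.859, -0.002], [0.03, 0.02, -0.999]]
force: [0.0, -0.2, -2.9]
grip_width: 0.0552
```

Emit:
{"op": "arm_command", "data": {"motion": [[[0.9, -1, 0, 0, 50], [0.9, -1, 0, 0, 50], [0.9, -1, 0, 0, 50]]]}}

```text
time: 19.42
eef_pos: [0.5559, 0.2635, 0.1978]
tool_rot: [[0.854, 0.519, 0.035], [0.52, -0.854, 0.003], [0.031, 0.016, -0.999]]
force: [-0.9, -0.5, -4.5]
grip_width: 0.0557
```

```bash
python3 -c "
from h import *
wb();tool([.5577,.258,.129],np.radians(30.16));print(np.round(state()['tool_rot'],3).tolist())"
```

```text
grasp u,v,w mm [121.3   5.6  99.5] F tester [-1.  -0.  -4.5] M tester [-0.01  0.14 -0.02] t 19.425 g 0.0557
pos [0.5559 0.2635 0.1978] yaw 31.3 q7 -1.766 shift/.08 [-0.044  0.057  0.86 ] turn 0.013 t 19.425 F [-0.9 -0.5 -4.5]
[[0.854, 0.519, 0.035], [0.52, -0.854, 0.003], [0.031, 0.016, -0.999]]
```

Emit:
{"op": "arm_command", "data": {"motion": [[[0, 0.06, 0, 0.013, 50], [0.03, 0.06, 0.2, 0.013, 50], [0.03, 0.06, 0.4, 0.013, 50], [0.03, 0.06, 0.45, 0.013, 50]]], "grip_force": 25}}

```text
time: 19.92
eef_pos: [0.5606, 0.2591, 0.1595]
tool_rot: [[0.865, 0.501, 0.031], [0.501, -0.865, 0.0], [0.027, 0.015, -1.0]]
force: [-0.3, -0.7, -4.4]
grip_width: 0.0557
```

```bash
python3 -c "
from h import *
wb();tool([.5577,.258,.129],np.radians(30.16))"
```

```text
grasp u,v,w mm [104.9  -0.6  64.8] F tester [-0.6 -0.4 -4.4] M tester [ 0.03  0.09 -0.02] t 19.925 g 0.0557
pos [0.5606 0.2591 0.1595] yaw 30.1 q7 -1.799 shift/.08 [-0.049 -0.013  0.38 ] turn -0.001 t 19.925 F [-0.3 -0.7 -4.4]
```

Emit:
{"op": "arm_command", "data": {"motion": [[[0, -0.01, 0.08, 0, 50], [0, -0.01, 0.15, 0, 50], [0, -0.01, 0.22, 0, 50], [0, -0.01, 0.29, 0, 50], [0, -0.01, 0.36, 0, 50]]], "grip_force": 22}}

```text
time: 20.55
eef_pos: [0.5569, 0.2577, 0.1303]
tool_rot: [[0.865, 0.502, 0.022], [0.502, -0.865, -0.006], [0.016, 0.017, -1.0]]
force: [-11.2, -6.9, 6.5]
grip_width: 0.0552
```

```bash
python3 -c "
from h import *
wb();tool([.5577,.258,.129],np.radians(30.16));slide(0.02,.002)"
```

```text
grasp u,v,w mm [87.7  0.1 40.9] F tester [-13.2  -0.4   6.5] M tester [0.21 2.16 0.22] t 20.55 g 0.0552
pos [0.5569 0.2577 0.1303] yaw 30.2 q7 -1.819 shift/.08 [0.011 0.002 0.017] turn -0.0 t 20.55 F [-11.2  -6.9   6.5]
slide 0.02 [-0.211 -0.002  0.136]
```

Same force signature as the first time: flat, or nearly so. Sliding down with light pressure.

Emit:
{"op": "arm_command", "data": {"motion": [[[-0.05, 0, 0.05, 0, 50], [-0.1, 0, 0.085, 0, 50], [-0.15, 0, 0.12, 0, 50], [-0.2, 0, 0.15, 0, 50], [-0.23, 0, 0.165, 0, 50]]], "grip_force": 30}}

```text
time: 21.18
eef_pos: [0.5413, 0.2484, 0.1168]
tool_rot: [[0.865, 0.502, 0.023], [0.502, -0.865, -0.006], [0.017, 0.017, -1.0]]
force: [-0.2, -0.0, 3.4]
grip_width: 0.0553
```

```bash
python3 -c "
from h import *
wb();slide(.01,.002)"
```

```text
grasp u,v,w mm [65.3 -0.1 37.6] F tester [-0.2  0.1  3.4] M tester [ 0.26 -0.46  0.  ] t 21.175 g 0.0553
slide 0.01 [-0.1   -0.001  0.079]
```

Emit:
{"op": "arm_command", "data": {"motion": [[[-0.06, 0, 0.04, 0, 50], [-0.12, 0, 0.08, 0, 50], [-0.15, 0, 0.1, 0, 50], [-0.15, 0, 0.1, 0, 50]]]}}

```text
time: 21.68
eef_pos: [0.5351, 0.2448, 0.1114]
tool_rot: [[0.864, 0.502, 0.032], [0.502, -0.865, -0.0], [0.028, 0.016, -0.999]]
force: [4.4, 3.0, 8.8]
grip_width: 0.055
```

Emit:
{"op": "arm_command", "data": {"motion": [[[-0.08, 0, 0.05, 0, 50], [-0.16, 0, 0.1, 0, 50], [-0.22, 0, 0.14, 0, 50], [-0.22, 0, 0.14, 0, 50], [-0.22, 0, 0.14, 0, 50]]]}}

```text
time: 22.3
eef_pos: [0.5285, 0.2411, 0.1062]
tool_rot: [[0.864, 0.502, 0.051], [0.502, -0.865, 0.011], [0.05, 0.016, -0.999]]
force: [7.4, 4.4, 19.6]
grip_width: 0.0552
```

```bash
python3 -c "
from h import *
wb();slide(.01,.002);print(np.round(state()['tool_rot'],3).tolist())"
```

```text
grasp u,v,w mm [47.4 -0.1 35. ] F tester [ 8.6  0.1 19.6] M tester [ 0.19 -2.07  0.1 ] t 22.3 g 0.0552
slide 0.01 [-0.103 -0.001  0.076]
[[0.864, 0.502, 0.051], [0.502, -0.865, 0.011], [0.05, 0.016, -0.999]]
```

Emit:
{"op": "arm_command", "data": {"motion": [[[-0.13, 0, 0.08, 0, 50], [-0.13, 0, 0.08, 0, 50], [-0.13, 0, 0.08, 0, 50], [-0.13, 0, 0.08, 0, 50], [-0.13, 0, 0.08, 0, 50]]]}}

```text
time: 22.92
eef_pos: [0.5281, 0.2408, 0.1058]
tool_rot: [[0.862, 0.502, 0.07], [0.501, -0.865, 0.021], [0.071, 0.017, -0.997]]
force: [7.2, 3.9, 21.3]
grip_width: 0.0552
```

```bash
python3 -c "
from h import *
wb()
im=snapshot('side');a=cv2.imread('pics/h2.png');cv2.imwrite('pics/s8.png',cv2.resize(np.vstack([im[340:420,190:330],a[340:420,190:330]]),None,fx=3.7,fy=3.7,interpolation=2))"
```

```text
grasp u,v,w mm [46.8 -0.1 34.9] F tester [ 8.2 -0.3 21.3] M tester [ 0.12 -1.56  0.15] t 22.925 g 0.0552
```

View pics/s8.png

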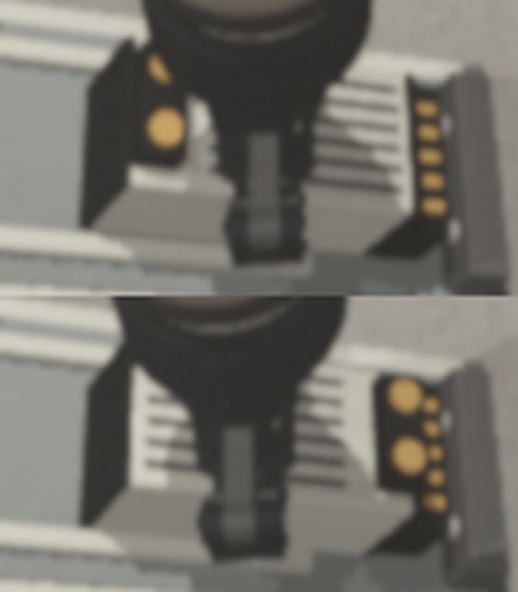

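In the upper half of the picture (test 2) the bar edge sits at x≈446, against 444 in the test 1 hold below. The module is flat and against the bar. One more short hold, then retreat.

Emit:
{"op": "arm_command", "data": {"motion": [[[-0.13, 0, 0.08, 0, 50], [-0.13, 0, 0.08, 0, 50], [-0.13, 0, 0.08, 0, 50], [-0.13, 0, 0.08, 0, 50]]]}}

```text
time: 23.48
eef_pos: [0.5279, 0.2406, 0.1054]
tool_rot: [[0.861, 0.501, 0.088], [0.501, -0.865, 0.031], [0.092, 0.017, -0.996]]
force: [7.5, 4.0, 21.3]
grip_width: 0.0554
```

Emit:
{"op": "arm_command", "data": {"motion": [[[0.15, 0, -0.08, 0, 50], [0.3, 0, -0.2, 0, 50], [0.3, 0, -0.7, 0, 50], [0.3, 0, -1, 0, 50]]], "grip_force": 40}}

```text
time: 23.98
eef_pos: [0.5397, 0.2489, 0.1864]
tool_rot: [[0.861, 0.501, 0.083], [0.501, -0.865, 0.029], [0.087, 0.017, -0.996]]
force: [1.2, 0.8, -3.9]
grip_width: 0.0555
```

```bash
python3 -c "
from h import *
wb();tool([.5,.0,.2],np.radians(91.45));print(np.round(state()['tool_rot'],3).tolist())"
```

```text
grasp u,v,w mm [97.2  1.1 99.4] F tester [ 1.5  0.1 -3.9] M tester [0.04 0.18 0.01] t 23.975 g 0.0555
pos [0.5397 0.2489 0.1864] yaw 30.2 q7 -1.779 shift/.08 [-1.972  2.446 -0.3  ] turn -0.681 t 23.975 F [ 1.2  0.8 -3.9]
[[0.861, 0.501, 0.083], [0.501, -0.865, 0.029], [0.087, 0.017, -0.996]]
```

Test 2 was held for 1.2 s at u≈47 mm. The tool has drifted about 5° off vertical from the pushes. I'll level the module on free bench with the low end facing the other way, which should take some of that tilt back.

Emit:
{"op": "arm_command", "data": {"motion": [[[0, 0, -0.6, 0, 50], [-0.5, 0.5, -0.75, 0, 50], [-0.95, 0.95, -0.75, -0.3, 50], [-0.95, 0.95, -0.75, -0.35, 50], [-0.95, 0.95, -0.75, -0.35, 50]]]}}

```text
time: 24.6
eef_pos: [0.5048, 0.1408, 0.2384]
tool_rot: [[0.47, 0.88, 0.077], [0.881, -0.472, 0.026], [0.059, 0.055, -0.997]]
force: [-0.1, 0.4, -3.6]
grip_width: 0.0554
```

Emit:
{"op": "arm_command", "data": {"motion": [[[0, 0.5, 0, -0.59, 50], [0, 1, 0, -0.59, 50], [0, 1, 0, -0.59, 50], [0, 1, 0, -0.59, 50], [0, 1, 0, -0.59, 50]]]}}

```text
time: 25.22
eef_pos: [0.5727, 0.1018, 0.24]
tool_rot: [[-0.427, 0.902, 0.069], [0.904, 0.426, 0.024], [-0.008, 0.073, -0.997]]
force: [0.0, -0.2, -4.3]
grip_width: 0.0553
```

```bash
python3 -c "
from h import *
tool([.49,-.01,.1],np.radians(195));print(np.round(state()['tool_rot'],3).tolist())"
```

```text
pos [0.5727 0.1018 0.24  ] yaw 115.3 q7 -0.022 shift/.08 [-0.809 -1.654  1.641] turn -0.886 t 25.225 F [ 0.  -0.2 -4.3]
[[-0.427, 0.902, 0.069], [0.904, 0.426, 0.024], [-0.008, 0.073, -0.997]]
```

Emit:
{"op": "arm_command", "data": {"motion": [[[-0.4, -0.5, 0.3, -0.59, 50], [-0.8, -1, 0.6, -0.59, 50], [-0.8, -1, 0.6, -0.59, 50], [-0.8, -1, 0.6, -0.59, 50], [-0.8, -1, 0.6, -0.59, 50]]]}}

```text
time: 25.85
eef_pos: [0.5283, 0.01, 0.1846]
tool_rot: [[-0.979, 0.195, 0.062], [0.197, 0.98, 0.023], [-0.056, 0.035, -0.998]]
force: [0.6, 0.5, -4.9]
grip_width: 0.0556
```

Emit:
{"op": "arm_command", "data": {"motion": [[[0, 0, 0.5, -0.29, 50], [0, 0, 0.9, -0.29, 50], [0, 0, 0.9, -0.29, 50]]]}}

```text
time: 26.22
eef_pos: [0.5276, 0.0105, 0.1079]
tool_rot: [[-0.965, -0.259, 0.05], [-0.258, 0.966, 0.023], [-0.054, 0.009, -0.999]]
force: [-0.6, 0.1, -3.1]
grip_width: 0.0557
```

```bash
python3 -c "
from h import *
tool([.49,-.01,.042],np.radians(195));print(np.round(state()['tool_rot'],3).tolist())"
```

```text
pos [0.5276 0.0105 0.1079] yaw -165.0 q7 1.312 shift/.08 [ 0.564 -0.133  0.794] turn -0.0 t 26.225 F [-0.6  0.1 -3.1]
[[-0.965, -0.259, 0.05], [-0.258, 0.966, 0.023], [-0.054, 0.009, -0.999]]
```

Emit:
{"op": "arm_command", "data": {"motion": [[[0, 0, 0.3, 0, 50], [0, 0, 0.42, 0, 50], [0, 0, 0.5, 0, 50], [0, 0, 0.58, 0, 50], [0, 0, 0.66, 0, 50]]], "grip_force": 25}}

```text
time: 26.85
eef_pos: [0.5304, 0.0116, 0.0555]
tool_rot: [[-0.965, -0.259, 0.05], [-0.258, 0.966, 0.022], [-0.054, 0.008, -0.999]]
force: [-13.5, -3.1, 23.7]
grip_width: 0.0552
```

Emit:
{"op": "arm_command", "data": {"motion": [[[0, 0, 0.06, 0, 50], [0, 0, 0.12, 0, 50], [0, 0, 0.18, 0, 50], [0, 0, 0.22, 0, 50], [0, 0, 0.22, 0, 50]]], "grip_force": 22}}

```text
time: 27.48
eef_pos: [0.5312, 0.0118, 0.039]
tool_rot: [[-0.965, -0.259, 0.05], [-0.258, 0.966, 0.02], [-0.053, 0.006, -0.999]]
force: [-4.4, -1.2, 5.5]
grip_width: 0.0552
```

```bash
python3 -c "
from h import *
tool([.49,-.01,.038],np.radians(195));print(np.round(state()['tool_rot'],3).tolist())"
```

```text
pos [0.5312 0.0118 0.039 ] yaw -165.0 q7 1.206 shift/.08 [ 0.568 -0.129 -0.019] turn -0.0 t 27.475 F [-4.4 -1.2  5.5]
[[-0.965, -0.259, 0.05], [-0.258, 0.966, 0.02], [-0.053, 0.006, -0.999]]
```

Emit:
{"op": "arm_command", "data": {"motion": [[[0, 0, 0.04, 0, 50], [0, 0, 0.08, 0, 50], [0, 0, 0.08, 0, 50]]], "grip_force": 20}}

```text
time: 27.85
eef_pos: [0.5315, 0.0119, 0.0362]
tool_rot: [[-0.965, -0.258, 0.049], [-0.258, 0.966, 0.015], [-0.051, 0.002, -0.999]]
force: [-14.3, -2.8, 31.2]
grip_width: 0.0555
```

Emit:
{"op": "arm_command", "data": {"motion": [[[0, 0, 0, 0, 62], [0, 0, -0.05, 0, 70], [0, 0, -0.08, 0, 85], [0, 0, -0.08, 0, 85]]]}}

```text
time: 28.35
eef_pos: [0.5315, 0.0117, 0.0427]
tool_rot: [[-0.965, -0.258, 0.05], [-0.258, 0.966, 0.015], [-0.052, 0.002, -0.999]]
force: [0.5, 0.1, 0.7]
grip_width: 0.0848
```

```bash
python3 -c "
from h import *
tool([.49,-.01,.04],np.radians(195));print(np.round(state()['tool_rot'],3).tolist())
im=snapshot('side');cv2.imwrite('pics/s9.png',cv2.resize(im[180:330,210:410],None,fx=4,fy=4,interpolation=2))"
```

```text
pos [0.5315 0.0117 0.0427] yaw -165.0 q7 1.207 shift/.08 [ 0.572 -0.128  0.004] turn -0.001 t 28.35 F [0.5 0.1 0.7]
[[-0.965, -0.258, 0.05], [-0.258, 0.966, 0.015], [-0.052, 0.002, -0.999]]
```

The picture allowance is used up, so from here I'll measure with image code, using the brass sockets.

```bash
cat >> h.py <<'E'
def blobs(im,x0,y0,x1,y1):
    hs=cv2.cvtColor(im,cv2.COLOR_BGR2HSV);m=cv2.inRange(hs,(10,90,90),(32,255,255))
    n,_,st,ce=cv2.connectedComponentsWithStats(m)
    return [(ce[i].round(1).tolist(),int(st[i,4])) for i in range(1,n) if st[i,4]>3 and x0<ce[i][0]<x1 and y0<ce[i][1]<y1]
E
python3 - <<'E'
from h import *
L=np.array([[.051,.012,.06],[.051,-.012,.06],[.06,.028,0],[.06,-.028,0],[-.06,.028,.048]])
P=L@rz(np.radians(195)).T+[.5315,.0117,0]
for n in("side","top"):
    im=snapshot(n);cv2.imwrite(f"pics/q_{n}.png",im);q=proj(P,n);print(n,"pred",q.round(1).tolist())
    print(blobs(im,q[:2,0].min()-30,q[:2,1].min()-30,q[:2,0].max()+30,q[:2,1].max()+30))
E
```

```text
side pred [[357.6, 271.0], [355.9, 282.3], [361.7, 283.1], [357.9, 308.7], [298.2, 259.2]]
[([357.6, 270.6], 47), ([356.2, 281.1], 44)]
top pred [[306.9, 307.3], [296.5, 310.2], [315.1, 309.8], [292.1, 316.1], [301.0, 258.5]]
[]
```

Emit:
{"op": "arm_command", "data": {"motion": [[[0, 0, 0.03, 0, 85], [0, 0, 0.03, 0, 50], [0, 0, 0.03, 0, 50], [0, 0, 0.03, 0, 50], [0, 0, 0.03, 0, 50]]], "grip_force": 40}}

```text
time: 29.12
eef_pos: [0.5313, 0.0118, 0.04]
tool_rot: [[-0.965, -0.258, 0.049], [-0.258, 0.966, 0.015], [-0.051, 0.002, -0.999]]
force: [-0.1, -0.1, -0.2]
grip_width: 0.0555
```

Emit:
{"op": "arm_command", "data": {"motion": [[[0, 0, -0.6, 0, 50], [0, 0, -1, 0.3, 50], [0, -0.5, -1, 0.47, 50], [0, -1, -1, 0.47, 50], [0, -1, -1, 0.47, 50]]]}}

```text
time: 29.75
eef_pos: [0.5475, -0.0718, 0.1186]
tool_rot: [[-0.882, 0.47, 0.047], [0.471, 0.882, 0.013], [-0.035, 0.033, -0.999]]
force: [-0.2, 0.9, -3.8]
grip_width: 0.0552
```

```bash
python3 - <<'E'
from h import *
tool([.4389,-.3503,.16],np.radians(91.45));print(np.round(state()['tool_rot'],3).tolist(),state()['grip_width'])
C=np.array([[.071,.038,.012],[.071,-.038,.012],[-.071,-.038,.012],[-.071,.038,.012]])@rz(1.5961).T+[.4389,-.3503,0]
print(proj(C,"side").round(1).tolist())
for n,b in(("side",(395,145,470,212)),("top",(412,300,495,352))):
    im=cv2.imread(f"pics/{n}0.png");g=cv2.GaussianBlur(cv2.cvtColor(im,cv2.COLOR_BGR2GRAY),(0,0),1)[b[1]:b[3],b[0]:b[2]].astype(float)
    # refine: maximise edge darkness along outline: dark lines on bench
    gr=cv2.morphologyEx(g,cv2.MORPH_BLACKHAT,np.ones((9,9)))
    best=[]
    base=np.array([[.069,.036,.012],[.069,-.036,.012],[-.069,-.036,.012],[-.069,.036,.012]])
    seg=np.vstack([np.linspace(base[i],base[(i+1)%4],40) for i in range(4)])
    for a in np.radians(np.arange(-3,3.1,.5)):
        for dx in np.arange(-8,8.1,1):
            for dy in np.arange(-8,8.1,1):
                P=seg@rz(1.5961+a).T+[.4389+dx/1e3,-.3503+dy/1e3,0]
                q=(proj(P,n)-[b[0],b[1]]).astype(np.float32)
                best.append((cv2.remap(gr.astype(np.float32),q[:,0],q[:,1],1).mean(),dx,dy,np.degrees(a)))
    best.sort(reverse=True);print(n,np.round(best[:3],1).tolist())
E
```

```text
pos [ 0.5475 -0.0718  0.1186] yaw 151.9 q7 0.817 shift/.08 [-0.461 -3.691 -0.626] turn 0.672 t 29.75 F [-0.2  0.9 -3.8]
[[-0.882, 0.47, 0.047], [0.471, 0.882, 0.013], [-0.035, 0.033, -0.999]] 0.05515235017635779
[[441.9, 204.0], [407.2, 193.9], [425.0, 153.8], [457.4, 162.4]]
side [[25.8, 1.0, 5.0, -0.5], [25.8, 1.0, 5.0, -1.0], [25.8, 1.0, 5.0, 0.0]]
top [[12.9, -1.0, 2.0, -0.5], [12.9, -1.0, 2.0, 0.0], [12.9, -1.0, 2.0, 0.5]]
```

Emit:
{"op": "arm_command", "data": {"motion": [[[0, -0.4, -0.6, 0.2, 50], [-0.1, -1, -0.6, 0.59, 50], [-0.1, -1, -0.6, 0.59, 50], [-0.1, -1, -0.6, 0.59, 50], [-0.1, -1, -0.6, 0.59, 50]]]}}

```text
time: 30.38
eef_pos: [0.5134, -0.1467, 0.1631]
tool_rot: [[-0.149, 0.988, 0.044], [0.989, 0.149, 0.013], [0.007, 0.046, -0.999]]
force: [-0.3, 0.3, -3.1]
grip_width: 0.0554
```

```bash
python3 -c "
from h import *
tool([.439,-.347,.16],np.radians(91.3))"
```

```text
pos [ 0.5134 -0.1467  0.1631] yaw 98.6 q7 0.184 shift/.08 [-2.336 -1.293 -0.037] turn 0.081 t 30.375 F [-0.3  0.3 -3.1]
```

Emit:
{"op": "arm_command", "data": {"motion": [[[-0.9, -0.5, -0.05, 0.08, 50], [-0.9, -0.5, -0.05, 0.08, 50], [-0.9, -0.5, -0.05, 0.08, 50]]]}}

```text
time: 30.75
eef_pos: [0.4825, -0.2258, 0.1636]
tool_rot: [[-0.02, 0.999, 0.042], [1.0, 0.02, 0.013], [0.013, 0.042, -0.999]]
force: [0.8, 1.2, -4.0]
grip_width: 0.0551
```

Emit:
{"op": "arm_command", "data": {"motion": [[[-0.9, -0.5, 0, 0, 50], [-0.9, -0.5, 0, 0, 50], [-0.9, -0.5, 0, 0, 50]]]}}

```text
time: 31.12
eef_pos: [0.4428, -0.2992, 0.1601]
tool_rot: [[-0.017, 0.999, 0.04], [1.0, 0.017, 0.014], [0.014, 0.041, -0.999]]
force: [-0.1, 0.2, -3.9]
grip_width: 0.0553
```

```bash
python3 -c "
from h import *
tool([.439,-.347,.06],np.radians(91.3));print(np.round(state()['tool_rot'],3).tolist())"
```

```text
pos [ 0.4428 -0.2992  0.1601] yaw 91.0 q7 0.411 shift/.08 [-0.614 -0.108  1.24 ] turn -0.003 t 31.125 F [-0.1  0.2 -3.9]
[[-0.017, 0.999, 0.04], [1.0, 0.017, 0.014], [0.014, 0.041, -0.999]]
```

Emit:
{"op": "arm_command", "data": {"motion": [[[-0.61, -0.12, 0.2, -0.003, 50], [-0.61, -0.12, 0.6, -0.003, 50], [-0.61, -0.12, 0.9, -0.003, 50], [-0.61, -0.12, 0.9, -0.003, 50]]]}}

```text
time: 31.62
eef_pos: [0.4369, -0.3436, 0.0852]
tool_rot: [[-0.026, 0.999, 0.037], [1.0, 0.025, 0.019], [0.018, 0.038, -0.999]]
force: [-0.7, -0.2, -4.0]
grip_width: 0.0554
```

```bash
python3 -c "
from h import *
tool([.4378,-.347,.045],np.radians(91.3))
L=np.array([[.051,.012,.06],[.051,-.012,.06]])
S=state();P=L@rz(np.radians(91.3)).T+[S['eef_pos'][0],S['eef_pos'][1],S['eef_pos'][2]-.04]
im=snapshot('side');q=proj(P,'side');print(q.round(1).tolist(),blobs(im,q[:,0].min()-25,q[:,1].min()-25,q[:,0].max()+25,q[:,1].max()+25))"
```

```text
pos [ 0.4369 -0.3436  0.0852] yaw 91.5 q7 0.444 shift/.08 [-0.052 -0.009  0.502] turn 0.002 t 31.625 F [-0.7 -0.2 -4. ]
[[440.7, 164.0], [428.9, 160.8]] [([429.8, 158.8], 29), ([441.2, 162.0], 25)]
```

Emit:
{"op": "arm_command", "data": {"motion": [[[-0.05, 0, 0.15, 0, 50], [-0.05, 0, 0.27, 0, 50], [-0.05, 0, 0.37, 0, 50], [-0.05, 0, 0.45, 0, 50], [-0.05, 0, 0.5, 0, 50]]]}}

```text
time: 32.3
eef_pos: [0.4394, -0.348, 0.0481]
tool_rot: [[-0.025, 0.999, 0.038], [1.0, 0.024, 0.017], [0.016, 0.038, -0.999]]
force: [-7.9, 5.1, 30.7]
grip_width: 0.0556
```

```bash
python3 -c "
from h import *
tool([.4378,-.347,.044],np.radians(91.3));print(state()['torque'])"
```

```text
pos [ 0.4394 -0.348   0.0481] yaw 91.4 q7 0.419 shift/.08 [ 0.013 -0.021  0.051] turn 0.001 t 32.3 F [-7.9  5.1 30.7]
[1.24768327 2.41326698 0.05867713]
```

```bash
cat >> h.py <<'E'
def sock(x,y,z,yaw):
    L=np.array([[.051,.012,.06],[.051,-.012,.06]]);P=L@rz(np.radians(yaw)).T+[x,y,z]
    for n in("side","top"):
        im=snapshot(n);q=proj(P,n);print(n,q.round(1).tolist(),blobs(im,q[:,0].min()-20,q[:,1].min()-20,q[:,0].max()+20,q[:,1].max()+20))
E
python3 -c "
from h import *
sock(.4394,-.348,.004,91.3);sock(.4394,-.348,.010,91.3)"
```

```text
side [[436.2, 177.3], [424.9, 174.2]] [([425.9, 170.7], 30), ([437.2, 173.9], 23)]
top [[436.0, 333.7], [435.4, 322.7]] [([436.5, 323.9], 29), ([437.2, 335.1], 21)]
side [[436.8, 175.2], [425.4, 172.0]] [([426.1, 170.7], 27), ([437.2, 173.9], 23)]
top [[436.7, 333.8], [436.0, 322.7]] [([436.5, 323.9], 29), ([437.2, 335.0], 19)]
```

```bash
cat >> h.py <<'E'
def tri():
    B={}
    for n in("side","top"):
        q=proj(np.array([[.4394,-.297,.066]]),n)[0]; b=[i[0] for i in blobs(snapshot(n),q[0]-25,q[1]-25,q[0]+25,q[1]+25)]
        B[n]=np.array(sorted(b,key=lambda v:v[0] if n=="side" else v[1]))
    for i in range(2):
        r=least_squares(lambda p:np.r_[proj(p,"side")[0]-B["side"][i],proj(p)[0]-B["top"][i]],[.44,-.3,.06]);print("socket",r.x.round(4),r.fun.round(1))
E
python3 -c "
from h import *
tri()"
```

```text
socket [ 0.4486 -0.2966  0.0746] [ 0.4  0.1 -0.1 -0.4]
socket [ 0.4249 -0.297   0.0742] [ 0.6  0.1 -0.1 -0.6]
```

```bash
python3 - <<'E'
from h import *
t=cv2.imread("pics/top0.png");sd=cv2.imread("pics/side0.png")
bt=sorted(i[0] for i in blobs(t,405,235,430,270)); bs=sorted(i[0] for i in blobs(sd,325,145,370,185)); print(bt,bs)
bt=sorted(bt,key=lambda v:-v[1]); bs=sorted(bs,key=lambda v:v[0],reverse=True)
if len(bt)==2==len(bs):
    for i in range(2):
        for a in (bs[i],):
            r=least_squares(lambda p:np.r_[proj(p,"side")[0]-a,proj(p)[0]-bt[i]],[.6,-.28,.06]);print("done socket",r.x.round(4),r.fun.round(1))
def prof(im,n,axis,rng,z):
    # mean grey along a strip, vs offset in tray axes
    g=cv2.cvtColor(im,cv2.COLOR_BGR2GRAY).astype(np.float32);out=[]
    for d in rng:
        k=np.linspace(-.045,.045,30) if axis=="w" else np.linspace(-.025,.025,30)
        P=np.c_[k,np.full(30,d),np.full(30,z)] if axis=="w" else np.c_[np.full(30,d),k,np.full(30,z)]
        q=proj(P@rz(1.5961).T+[.4389,-.3503,0],n).astype(np.float32);out.append(int(cv2.remap(g,q[:,0],q[:,1],1).mean()))
    return out
for n,im in(("top",t),("side",sd)):
    for ax,c0 in(("l",.069),("l",-.069),("w",.036),("w",-.036)):
        rg=c0+np.arange(-12,12.1,2)/1e3;print(n,ax,c0,prof(im,n,ax,rg,.012))
E
```

```text
[[419.2, 257.0], [419.4, 246.4]] [[343.5, 159.5], [353.2, 163.0]]
done socket [ 0.5975 -0.2657  0.0653] [ 0.5  0.1 -0.2 -0.5]
done socket [ 0.6211 -0.2671  0.0655] [ 0.3  0.  -0.1 -0.3]
top l 0.069 [162, 162, 162, 162, 159, 150, 135, 129, 137, 149, 155, 156, 156]
top l -0.069 [138, 143, 148, 154, 154, 145, 131, 129, 142, 154, 159, 160, 160]
top w 0.036 [161, 161, 160, 158, 156, 154, 154, 154, 156, 157, 157, 157, 157]
top w -0.036 [160, 160, 160, 160, 159, 156, 151, 149, 155, 160, 162, 162, 162]
side l 0.069 [139, 139, 138, 135, 128, 117, 103, 90, 82, 82, 88, 100, 114]
side l -0.069 [120, 122, 123, 123, 120, 113, 103, 94, 91, 95, 106, 118, 127]
side w 0.036 [139, 139, 139, 137, 132, 125, 126, 136, 142, 143, 143, 143, 143]
side w -0.036 [146, 145, 144, 141, 132, 120, 117, 126, 135, 138, 139, 139, 139]
```

Triangulating the sockets, checked against the finished module (bias +1.5 mm), puts the hood end about 9 mm too high. It is probably on the tray's end wall. Re-reading the wall profiles puts the tray centre at y≈−0.3525. I'll lift, shift and lower again.

Emit:
{"op": "arm_command", "data": {"motion": [[[0, 0, -0.15, 0, 50], [-0.07, 0.03, -0.2, 0, 50], [-0.07, 0.03, -0.2, 0, 50]]], "grip_force": 40}}

```text
time: 32.98
eef_pos: [0.4419, -0.355, 0.0649]
tool_rot: [[-0.024, 0.999, 0.04], [1.0, 0.024, 0.015], [0.014, 0.04, -0.999]]
force: [0.4, 0.1, -5.1]
grip_width: 0.0548
```

```bash
python3 -c "
from h import *
tool([.440,-.3525,.045],np.radians(91.3));tri();print(np.round(state()['tool_rot'],3).tolist())"
```

```text
pos [ 0.4419 -0.355   0.0649] yaw 91.4 q7 0.437 shift/.08 [ 0.029 -0.033  0.248] turn 0.001 t 32.975 F [ 0.4  0.1 -5.1]
socket [ 0.4513 -0.3021  0.0922] [ 0.7  0.1 -0.2 -0.8]
socket [ 0.4273 -0.3032  0.0911] [ 0.5  0.1 -0.1 -0.6]
[[-0.025, 0.999, 0.038], [1.0, 0.024, 0.017], [0.016, 0.038, -0.999]]
```

The readings are also consistent with a 4° hood-up pitch in the grip: the plain end on the floor and no wall contact. The position is now centred, so I'll lower, ease the grip and press it level.

Emit:
{"op": "arm_command", "data": {"motion": [[[0.015, 0, 0.06, 0, 50], [0.015, 0, 0.12, 0, 50], [0.015, 0, 0.17, 0, 50], [0.015, 0, 0.21, 0, 50]]], "grip_force": 22}}

```text
time: 33.58
eef_pos: [0.4416, -0.352, 0.0475]
tool_rot: [[-0.024, 0.999, 0.037], [1.0, 0.024, 0.017], [0.017, 0.037, -0.999]]
force: [-2.5, 3.7, 11.6]
grip_width: 0.0554
```

Emit:
{"op": "arm_command", "data": {"motion": [[[0, 0, 0.03, 0, 50], [0, 0, 0.06, 0, 50], [0, 0, 0.08, 0, 50], [0, 0, 0.08, 0, 50]]], "grip_force": 20}}

```text
time: 34.08
eef_pos: [0.4426, -0.3504, 0.0443]
tool_rot: [[-0.025, 0.999, 0.035], [1.0, 0.024, 0.018], [0.017, 0.036, -0.999]]
force: [-6.6, 8.4, 21.8]
grip_width: 0.0555
```

```bash
python3 -c "
from h import *
tool([.4405,-.3525,.044],np.radians(91.3));tri()"
```

```text
pos [ 0.4426 -0.3504  0.0443] yaw 91.4 q7 0.416 shift/.08 [-0.026 -0.027  0.003] turn 0.002 t 34.075 F [-6.6  8.4 21.8]
socket [ 0.4522 -0.2971  0.0677] [ 0.6  0.1 -0.1 -0.6]
socket [ 0.4288 -0.2986  0.066 ] [ 0.4  0.1 -0.1 -0.4]
```

Nearly flat, and centred within about 4 mm. Releasing and rising.

Emit:
{"op": "arm_command", "data": {"motion": [[[0, 0, 0, 0, 60], [0, 0, 0, 0, 70], [0, 0, 0, 0, 85], [0, 0, 0, 0, 85]]]}}

```text
time: 34.67
eef_pos: [0.4424, -0.3505, 0.044]
tool_rot: [[-0.025, 0.999, 0.035], [1.0, 0.024, 0.018], [0.018, 0.036, -0.999]]
force: [0.6, 0.6, -0.1]
grip_width: 0.0853
```

Emit:
{"op": "arm_command", "data": {"motion": [[[0, 0, -0.2, 0, 85], [0, 0, -0.6, 0, 85], [0, 0, -1, 0, 85], [0, 0, -1, 0, 85]]]}}

```text
time: 35.17
eef_pos: [0.4415, -0.3535, 0.1276]
tool_rot: [[-0.024, 0.999, 0.04], [1.0, 0.024, 0.014], [0.013, 0.041, -0.999]]
force: [0.6, 0.7, 1.3]
grip_width: 0.085
```

Emit:
{"op": "arm_command", "data": {"motion": [[[-0.5, 0, -1, 0, 85], [-1, 0, -1, 0, 85], [-1, 0, -1, 0, 85]]]}}

```text
time: 35.55
eef_pos: [0.4394, -0.4406, 0.2087]
tool_rot: [[-0.017, 0.999, 0.043], [1.0, 0.017, 0.008], [0.007, 0.043, -0.999]]
force: [0.0, 1.0, -1.3]
grip_width: 0.0848
```

```bash
python3 - <<'E'
from h import *
tri();S=state();print(S["eef_pos"],S["force"],S["grip_width"],S["time"])
# bar, done module and others unchanged vs first picture?
for n in("side","top"):
    a=cv2.imread(f"pics/{n}0.png");b=snapshot(n);cv2.imwrite(f"pics/end_{n}.png",b)
    for k,r in dict(tester=(130,220,245,340),done=(400,238,470,275),driver=(320,185,412,205),can=(262,155,298,205)).items() if n=="top" else dict(tester=(165,335,335,455),done=(328,130,390,195),driver=(236,155,295,230),can=(175,195,225,275)).items():
        x0,y0,x1,y1=r;d=cv2.absdiff(a[y0:y1,x0:x1],b[y0:y1,x0:x1]).max(2);print(n,k,"mean",d.mean().round(1),"frac>30",(d>30).mean().round(3))
P=np.array([[.051,.012,.064],[.051,-.012,.064]])
for n in("side","top"):
    t={"side":(280,310,310,430),"top":(185,285,220,325)}[n]; print(n,[blobs(cv2.imread(f"pics/{f}_{n}.png" if f=="end" else f"pics/{n}0.png"),*( (t[0],350,t[2],t[3]) if n=="side" else t)) for f in("0","end")])
E
```

```text
socket [ 0.4544 -0.2971  0.0655] [ 0.5  0.1 -0.1 -0.5]
socket [ 0.4307 -0.2972  0.0659] [ 0.5  0.1 -0.1 -0.5]
[ 0.43964406 -0.43448353  0.20583467] [-0.92728539  0.7430962  -0.25272158] 0.08490196937160709 35.65
side tester mean 2.0 frac>30 0.0
side done mean 2.0 frac>30 0.0
side driver mean 2.1 frac>30 0.0
side can mean 2.1 frac>30 0.0
top tester mean 2.7 frac>30 0.0
top done mean 2.5 frac>30 0.0
top driver mean 2.5 frac>30 0.0
top can mean 2.7 frac>30 0.0
side [[([294.1, 367.6], 53), ([294.8, 374.1], 51), ([295.1, 380.6], 54), ([295.7, 387.3], 55), ([296.0, 394.1], 53)], [([294.1, 367.6], 53), ([294.9, 374.1], 52), ([295.1, 380.6], 54), ([295.6, 387.3], 56), ([296.1, 394.1], 55)]]
top [[([202.5, 306.0], 166)], [([202.4, 306.0], 168)]]
```

The module's sockets are now at the same height as the finished module's. The bar is back and nothing else has changed. Handing in.

```bash
python3 -c "
from cell import *
print(close_job())"
```

```text
the job is handed in; nothing more can be done
None
```

I pressed the module's hooded end and then its plain end against the contact bar, set it down in the empty grey tray, and handed the job in at about 36 s. `close_job()` reports no verdict, so the results below are from my own measurements.

**Tests**
- **Hooded end:** held still for about 1.3 s. The bar's edge moved about 10–11 mm in the side picture, with about 17 N along the slope.
- **Plain end:** held still for about 1.2 s. The bar was at nearly the same place as in the first test.

**Last checks**
- **Seating:** the module's brass sockets are at the same height as the finished module's (65.7 mm against 65.4 mm), with no tilt visible between them.
- **Centring:** it is about 5 mm from the tray centre, where 12 mm is allowed. My readings of the tray position differ by a few millimetres.
- **Rest of the scene:** the bar is back at rest to within 0.1 px. The tester, finished module, screwdriver and can match the first pictures, and the gripper is open and clear.

**What went wrong on the way**
- **First lowering onto the bed:** the hooded end came down on top of the bar, and the wrist force rose to about 70 N, under its 120 N limit. I could not measure the module's force on the bar itself, which must stay below 45 N. I lifted it, moved it up the slope and lowered it again.
- **First lowering into the tray:** the module was pitched about 4°, so I lifted it, re-centred it and pressed it level before letting go.
- **No final picture viewed:** all 12 were used, so the closing checks came from image code only.

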